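# Press wrap-round labels on spray bottles and rack them by cap colour

### The job

Press down the wrap-round label of every spray bottle that is there, in the cap-colour order white, blue, red (a colour may be missing): push the front panel squarely against the middle of the press's sprung pad so that it goes in about a centimetre and hold it there for two seconds, then turn the bottle and do the same with the side panel, then turn it again for the back panel. Stand each bottle fully home in the storage socket marked with its cap colour; leave the tape, jar and carton alone.

Things in the scene. Friction and masses are not known exactly. Their poses are not given: they have to be found in the camera images.
- press: label press, fixed: steel bed plate 100 mm wide, 8 mm thick, from x = -0.09 to 0.13; blue housing 100 mm wide at x = 0.065 to 0.125, its top 72 mm above the table. Origin on the table straight below the middle of the rubber pad's face at rest; +x is the way the pad is pushed in (roughly away from the robot), z up.
- pad_face (a point): middle of the face of the black rubber pad at rest, 45 mm above the table, fixed to the press (does not move with the pad); axes as the press. The pad's face is at right angles to x, 80 mm wide, and reaches from 20 to 70 mm above the table.
- press_pad (a joint): how far the sprung rubber pad has been pushed in along the press's +x (m): 0 at rest, 0.022 at the stop. It springs back by itself. Takes 1.3 N to start and about 4 N at 0.010.
- white_mid (a point): squat green spray bottle with a white cap; point on its axis, 55 mm above its foot (half-way up), z up the bottle. Body 64 x 64 mm, 70 mm tall; firm square cap 36 x 36 mm, 40 mm tall, sides in line with the body's, 70 to 110 mm above the foot. 0.17 to 0.34 kg. A label wraps front (+x), side (+y), back (-x); -y face bare green. Strip on the cap's top marks the front edge. May be absent.
- white_front (a point): middle of the front label panel (a large black square on white) of the white-capped bottle: on the bottle's +x face, 32 mm from its axis, 35 mm above its foot; axes as the bottle's.
- white_side (a point): middle of the side label panel (three grey lines on white) of the white-capped bottle: on the bottle's +y face, 32 mm from its axis, 35 mm above its foot; axes as the bottle's.
- white_back (a point): middle of the back label panel (upright black bars on white) of the white-capped bottle: on the bottle's -x face, 32 mm from its axis, 35 mm above its foot; axes as the bottle's.
- blue_mid (a point): squat green spray bottle with a blue cap; point on its axis, 55 mm above its foot (half-way up), z up the bottle. Body 64 x 64 mm, 70 mm tall; firm square cap 36 x 36 mm, 40 mm tall, sides in line with the body's, 70 to 110 mm above the foot. 0.17 to 0.34 kg. A label wraps front (+x), side (+y), back (-x); -y face bare green. Strip on the cap's top marks the front edge. May be absent.
- blue_front (a point): middle of the front label panel (a large blue square on white) of the blue-capped bottle: on the bottle's +x face, 32 mm from its axis, 35 mm above its foot; axes as the bottle's.
- blue_side (a point): middle of the side label panel (three grey lines on white) of the blue-capped bottle: on the bottle's +y face, 32 mm from its axis, 35 mm above its foot; axes as the bottle's.
- blue_back (a point): middle of the back label panel (upright black bars on white) of the blue-capped bottle: on the bottle's -x face, 32 mm from its axis, 35 mm above its foot; axes as the bottle's.
- red_mid (a point): squat green spray bottle with a red cap; point on its axis, 55 mm above its foot (half-way up), z up the bottle. Body 64 x 64 mm, 70 mm tall; firm square cap 36 x 36 mm, 40 mm tall, sides in line with the body's, 70 to 110 mm above the foot. 0.17 to 0.34 kg. A label wraps front (+x), side (+y), back (-x); -y face bare green. Strip on the cap's top marks the front edge. May be absent.
- red_front (a point): middle of the front label panel (a large red square on white) of the red-capped bottle: on the bottle's +x face, 32 mm from its axis, 35 mm above its foot; axes as the bottle's.
- red_side (a point): middle of the side label panel (three grey lines on white) of the red-capped bottle: on the bottle's +y face, 32 mm from its axis, 35 mm above its foot; axes as the bottle's.
- red_back (a point): middle of the back label panel (upright black bars on white) of the red-capped bottle: on the bottle's -x face, 32 mm from its axis, 35 mm above its foot; axes as the bottle's.
- slot_white_floor (a point): storage socket with a white plate on its robot-facing side: fixed wooden block 94 x 94 mm with a square hole 70 x 70 mm, 35 mm deep. Point at the centre of the hole's floor, 22 mm above the table (mouth 35 mm higher); x and y along the hole's sides. Three sockets in a row, 106 mm apart; which colour is where varies.
- slot_blue_floor (a point): storage socket with a blue plate on its robot-facing side: fixed wooden block 94 x 94 mm with a square hole 70 x 70 mm, 35 mm deep. Point at the centre of the hole's floor, 22 mm above the table (mouth 35 mm higher); x and y along the hole's sides. Three sockets in a row, 106 mm apart; which colour is where varies.
- slot_red_floor (a point): storage socket with a red plate on its robot-facing side: fixed wooden block 94 x 94 mm with a square hole 70 x 70 mm, 35 mm deep. Point at the centre of the hole's floor, 22 mm above the table (mouth 35 mm higher); x and y along the hole's sides. Three sockets in a row, 106 mm apart; which colour is where varies.
- tape_mid (a point): roll of clear tape, 96 mm across, 48 mm high; at its centre. Bystander, to be left alone.
- jar_mid (a point): amber jar with white lid, 70 mm across, 90 mm high; at its centre. Bystander, to be left alone.
- carton_mid (a point): cardboard carton 90 x 120 x 60 mm high; at its centre. Bystander, to be left alone.

How it is judged (in metres and radians):
On the way, in this order (a step that is already met when the one before it is completed fails the run):
1. the front panel of the white-capped bottle is pressed flat on the pad, pushing it in at least 6 mm, for 1.5 s (x of white_front in the frame of press between 0.006 and 0.03 m and y of white_front in the frame of press between -0.02 and 0.02 m and z of white_front in the frame of press between 0.025 and 0.08 m and angle between the x axis of white_front and the x axis of press, either way round below 0.2 rad and angle between white_front's own z axis and vertical below 0.2 rad), for 1.5 s.
2. the side panel of the white-capped bottle is pressed flat on the pad, pushing it in at least 6 mm, for 1.5 s (x of white_side in the frame of press between 0.006 and 0.03 m and y of white_side in the frame of press between -0.02 and 0.02 m and z of white_side in the frame of press between 0.025 and 0.08 m and angle between the y axis of white_side and the x axis of press, either way round below 0.2 rad and angle between white_side's own z axis and vertical below 0.2 rad), for 1.5 s.
3. the back panel of the white-capped bottle is pressed flat on the pad, pushing it in at least 6 mm, for 1.5 s (x of white_back in the frame of press between 0.006 and 0.03 m and y of white_back in the frame of press between -0.02 and 0.02 m and z of white_back in the frame of press between 0.025 and 0.08 m and angle between the x axis of white_back and the x axis of press, either way round below 0.2 rad and angle between white_back's own z axis and vertical below 0.2 rad), for 1.5 s.
4. the front panel of the blue-capped bottle is pressed flat on the pad, pushing it in at least 6 mm, for 1.5 s (x of blue_front in the frame of press between 0.006 and 0.03 m and y of blue_front in the frame of press between -0.02 and 0.02 m and z of blue_front in the frame of press between 0.025 and 0.08 m and angle between the x axis of blue_front and the x axis of press, either way round below 0.2 rad and angle between blue_front's own z axis and vertical below 0.2 rad), for 1.5 s.
5. the side panel of the blue-capped bottle is pressed flat on the pad, pushing it in at least 6 mm, for 1.5 s (x of blue_side in the frame of press between 0.006 and 0.03 m and y of blue_side in the frame of press between -0.02 and 0.02 m and z of blue_side in the frame of press between 0.025 and 0.08 m and angle between the y axis of blue_side and the x axis of press, either way round below 0.2 rad and angle between blue_side's own z axis and vertical below 0.2 rad), for 1.5 s.
6. the back panel of the blue-capped bottle is pressed flat on the pad, pushing it in at least 6 mm, for 1.5 s (x of blue_back in the frame of press between 0.006 and 0.03 m and y of blue_back in the frame of press between -0.02 and 0.02 m and z of blue_back in the frame of press between 0.025 and 0.08 m and angle between the x axis of blue_back and the x axis of press, either way round below 0.2 rad and angle between blue_back's own z axis and vertical below 0.2 rad), for 1.5 s.
7. the front panel of the red-capped bottle is pressed flat on the pad, pushing it in at least 6 mm, for 1.5 s (x of red_front in the frame of press between 0.006 and 0.03 m and y of red_front in the frame of press between -0.02 and 0.02 m and z of red_front in the frame of press between 0.025 and 0.08 m and angle between the x axis of red_front and the x axis of press, either way round below 0.2 rad and angle between red_front's own z axis and vertical below 0.2 rad), for 1.5 s.
8. the side panel of the red-capped bottle is pressed flat on the pad, pushing it in at least 6 mm, for 1.5 s (x of red_side in the frame of press between 0.006 and 0.03 m and y of red_side in the frame of press between -0.02 and 0.02 m and z of red_side in the frame of press between 0.025 and 0.08 m and angle between the y axis of red_side and the x axis of press, either way round below 0.2 rad and angle between red_side's own z axis and vertical below 0.2 rad), for 1.5 s.
9. the back panel of the red-capped bottle is pressed flat on the pad, pushing it in at least 6 mm, for 1.5 s (x of red_back in the frame of press between 0.006 and 0.03 m and y of red_back in the frame of press between -0.02 and 0.02 m and z of red_back in the frame of press between 0.025 and 0.08 m and angle between the x axis of red_back and the x axis of press, either way round below 0.2 rad and angle between red_back's own z axis and vertical below 0.2 rad), for 1.5 s.
At the end, for the whole second after the job is handed in: Every bottle present stands upright (within 0.1 rad) and at rest, fully down in the socket of its own colour (axis within 9 mm of the socket's, foot within 6 mm of its floor); tape, jar and carton are within 30 mm of where they were (horizontal distance between white_mid and slot_white_floor below 0.009 m and z of white_mid in the frame of slot_white_floor between 0.045 and 0.061 m and angle between each of white_mid, blue_mid, red_mid's own z axis and vertical below 0.1 rad and linear speed of each of bottle_white, bottle_blue, bottle_red below 0.03 m/s and horizontal distance between blue_mid and slot_blue_floor below 0.009 m and z of blue_mid in the frame of slot_blue_floor between 0.045 and 0.061 m and horizontal distance between red_mid and slot_red_floor below 0.009 m and z of red_mid in the frame of slot_red_floor between 0.045 and 0.061 m and distance of each of tape_mid, jar_mid, carton_mid from where it was at the start of the episode below 0.03 m); the robot touches nothing.
It fails at once if the tape is pushed away by more than 30 mm (distance of tape_mid from where it was at the start of the episode above 0.03 m).
It fails at once if the jar is pushed away by more than 30 mm (distance of jar_mid from where it was at the start of the episode above 0.03 m).
It fails at once if the carton is pushed away by more than 30 mm (distance of carton_mid from where it was at the start of the episode above 0.03 m).
Of bottle_white, bottle_blue, bottle_red only 2 to 3 are there at a start; the rules pass over those that are not, and their reading is None.
At some moment in a run one of bottle_white, bottle_blue, bottle_red may be knocked a few centimetres aside while the robot is not near it.
It also fails if it takes over 210 s, if anything falls off the work surface, if the arm or the gripper's body presses on something with over 40 N, if the wrist force passes 120 N, or if a joint passes its speed limit or range.

### The arm

A 6-joint arm with a two-finger parallel gripper is mounted at the origin on the work surface. World frame = base frame: x ahead of the robot, y to its left, z up, the work surface at z = 0. Lengths are in mm, angles in rad, forces in N, time in s.
With the tool pointing down it reaches from about 350 to 975 mm from the base axis. Payload 7.1 kg.
Tool frame: the origin (TCP) lies at the very end of the fingers, on their centre line; the grasp point (between the pads) lies 19 mm behind it; z points along the fingers, y is the line along which they close (so a half turn about z gives the same grasp; the last joint's range is limited). The gripper opens to 88 mm and grips with 3 to 60 N. Pads are 20 mm wide; open, the fingers measure 115 mm over their backs; the gripper's body (75 mm by 178 mm) begins 61 mm behind the grasp point.
Start: joints at [1.15, 0.423, 1.63, -0, 1.089, -0.019], TCP at [244.39, 575.22, 222.675] pointing down, gripper open.
Joint ranges: [-3, 3], [-0.9, 2.11], [0.09, 2.58], [-1.31, 4.45], [0.11, 2.69], [-2.54, 2.54]. Speed limits (rad/s): [2.39, 2.39, 3.01, 3.14, 3.14, 3.14].

### API

Orientations are given as a rotation vector (axis times angle).
In Python, from workcell import * gives the robot as it stands.
- The arm moves only by the tool step_arm, never from a script. Its argument "deltas" is a list of rows, each a list of 3 entries, a list of its own where there are three numbers: the shift along the tool's x, y, z in units of 300 mm (1.0 is 300 mm), then the turn, a rotation vector about the tool's x, y, z in units of 1.5 rad (1.0 is 1.5 rad), then the gripper command: -1 is shut, 1 is fully open, values between are in proportion. In form: [[[dx, dy, dz], [rx, ry, rz], gripper], ...]. A call has 1 to 20 rows; each row is the pose to reach, as a shift and turn from the pose commanded when the call began, along the tool's axes at that moment; what a row does not reach only later rows make up. A row lasts 1/12 s, in which the tool goes at most 41.7 mm and 7.16 degrees, less where a joint would pass 70% of its speed; a pose out of reach is approached as far as the arm can. A call with a number of a shift or a turn outside -1 to 1 is refused whole. A call with a gripper value outside its range is refused whole. The fingers move at their own pace and stop on an object; the grip force is fixed at half the most. Time passes only in rows, so rows that repeat a pose let the fingers close. It gives the time, the measured TCP pose, the force, the opening and the grip force at its end, in the units of the state.
- get_obs(): the state, without advancing time (a new reading comes with each control period).
- get_image(name): name is "side" or "top"; returns a dict with "pixels" (400x640x3 uint8, red, green, blue), "fx", "fy", "cx", "cy" (pixels), "dist_coeffs" ([k1, k2, p1, p2, k3] as OpenCV has them; the pictures are not rectified), "T" (4x4, takes a point from camera to world coordinates). Camera axes: x right, y down, z forward; pixel columns grow to the right and rows downward; lengths in mm; the calibration is good to about 2 mm. A picture is of the moment at which its call begins. There is no depth.
- close_job(): hands the job in; it is judged then, once.
The state is a dict: "t": time; "qpos": joint angles; "qvel": joint speeds; "joint_torque": joint torques, N m; "ee_pos": TCP position; "orientation": TCP orientation; "ft_force": force on the tool from outside, world axes, zero at the start; "moment": the same for the moment, N m; "width": finger opening in mm; "grasp_force": force on a finger pad.
Only numpy, scipy, OpenCV 4.12 (cv2) and the standard library are available. Lean on these libraries where they do the work, as an engineer would, in place of code of your own. Each camera call takes 0.05 s, during which the arm holds its last target. There are 200 camera calls.

## Working session

There is one attempt and no reset: what is moved stays moved. The work goes in short steps, Python scripts to look and compute and a tool call to move; the robot and the scene stay as the last step left them, time stands still between calls to the robot, and variables do not carry over. Pictures are saved under pics/ and viewed, at most 14 in all, crops included, and the job is handed in when it is done.

Besides the shell and the picture viewer there is one more tool, called after ">>>" as name(argument=value, ...) on one line, values as JSON. step_arm: Moves the arm, as the interface text tells. Its arguments: {"type":"object","properties":{"deltas":{"type":"array","items":{"type":"array"}}},"required":["deltas"]}

```bash
ls; mkdir -p pics; python3 - <<'E'
from workcell import *
import cv2
print(get_obs())
for n in("top","side"):
    im=get_image(n); print(n,im['fx'],im['fy'],im['cx'],im['cy'],im['dist_coeffs'],im['T'])
    cv2.imwrite(f'pics/{n}0.png',im['pixels'][:,:,::-1])
E
```

```text
pics
{'t': 0.0, 'qpos': array([ 1.15000317e+00,  4.23827270e-01,  1.63068652e+00, -5.46711115e-05,
        1.08858192e+00, -1.89986428e-02]), 'qvel': array([-0.00064681,  0.00059327,  0.00024455,  0.00010217, -0.00037889,
        0.00066778]), 'joint_torque': array([-1.13570510e-03, -5.44612813e+01, -2.73675907e+01,  6.42667478e-02,
        2.25414330e-02, -1.03384316e-04]), 'ee_pos': array([244.18336076, 574.72696898, 221.91153204]), 'orientation': array([-6.26805241e-01, -3.07814087e+00,  2.32051818e-03]), 'ft_force': array([-0.69154181, -0.10065926,  0.617599  ]), 'moment': array([-0.00868365, -0.07820868,  0.03929683]), 'grasp_force': 0.0, 'width': 87.84228851586934}
top 362.68649445200356 362.68649445200356 320.0186983794512 201.18428357655074 [-0.01784101  0.          0.          0.          0.        ] [[ 2.10888725e-02 -9.91628542e-01  1.27389536e-01  4.68119066e+02]
 [-9.99174410e-01 -2.53298036e-02 -3.17631624e-02  2.90902403e+01]
 [ 3.47240103e-02 -1.26614515e-01 -9.91344041e-01  9.86824987e+02]
 [ 0.00000000e+00  0.00000000e+00  0.00000000e+00  1.00000000e+00]]
side 372.08720509176516 372.08720509176516 315.13014204842875 201.879769306625 [-0.08043714  0.          0.          0.          0.        ] [[-8.74172650e-01 -3.52197240e-01  3.34334089e-01  2.87652493e+02]
 [-4.85214294e-01  6.61450622e-01 -5.71882998e-01  5.02927279e+02]
 [-1.97298776e-02 -6.62148154e-01 -7.49113178e-01  7.23093564e+02]
 [ 0.00000000e+00  0.00000000e+00  0.00000000e+00  1.00000000e+00]]
```

View pics/top0.png

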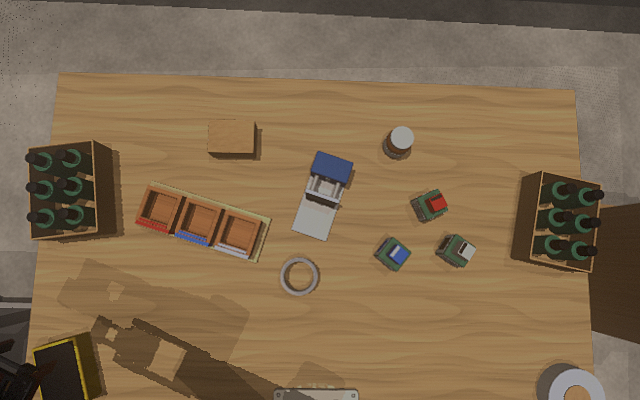

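View pics/side0.png

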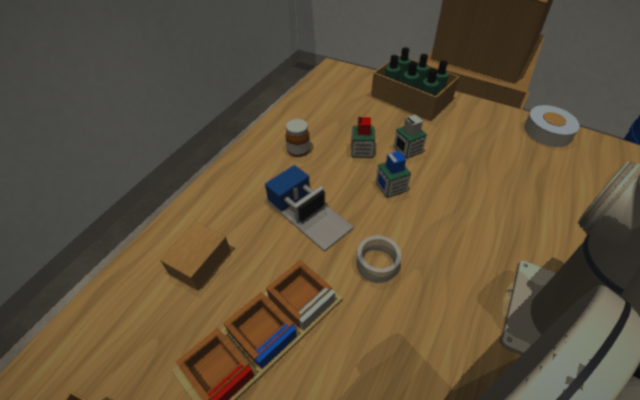

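The top view shows the press (pad around (325,195)), the three bottles (red cap (436,203), blue (398,255), white (466,248)), and the sockets red, blue, white from left to right. The tape is at (299,277), the jar at (401,140) and the carton at (231,137). Next I'll zoom in for the orientations.

```bash
cat > h.py <<'E'
import numpy as np, cv2
from workcell import *
def K(im): return np.array([[im['fx'],0,im['cx']],[0,im['fy'],im['cy']],[0,0,1.]])
def ray(im,uv,z):
    p=cv2.undistortPoints(np.array(uv,float).reshape(-1,1,2),K(im),np.array(im['dist_coeffs'],float))[:,0]
    d=np.c_[p,np.ones(len(p))]@im['T'][:3,:3].T; o=im['T'][:3,3]
    return o+d*((z-o[2])/d[:,2:3])
def proj(im,P):
    T=np.linalg.inv(im['T']); r,_=cv2.Rodrigues(T[:3,:3])
    return cv2.projectPoints(np.array(P,float).reshape(-1,1,3),r,T[:3,3],K(im),np.array(im['dist_coeffs'],float))[0][:,0]
def crop(im,n,x0,y0,x1,y1,s):
    cv2.imwrite(f'pics/{n}.png',cv2.resize(im['pixels'][y0:y1,x0:x1,::-1],None,fx=s,fy=s,interpolation=cv2.INTER_CUBIC))
E
python3 - <<'E'
from h import *
t=get_image('top');s=get_image('side')
crop(t,'t1',285,140,485,285,4); crop(s,'s1',255,100,445,250,4)
hsv=cv2.cvtColor(t['pixels'],cv2.COLOR_RGB2HSV)
print(hsv[203,438],hsv[255,398],hsv[247,468],hsv[215,316],hsv[165,335])
E
```

```text
[  4 192 155] [112 138 148] [ 30  15 156] [ 25  10 156] [111 102 112]
```

View pics/t1.png

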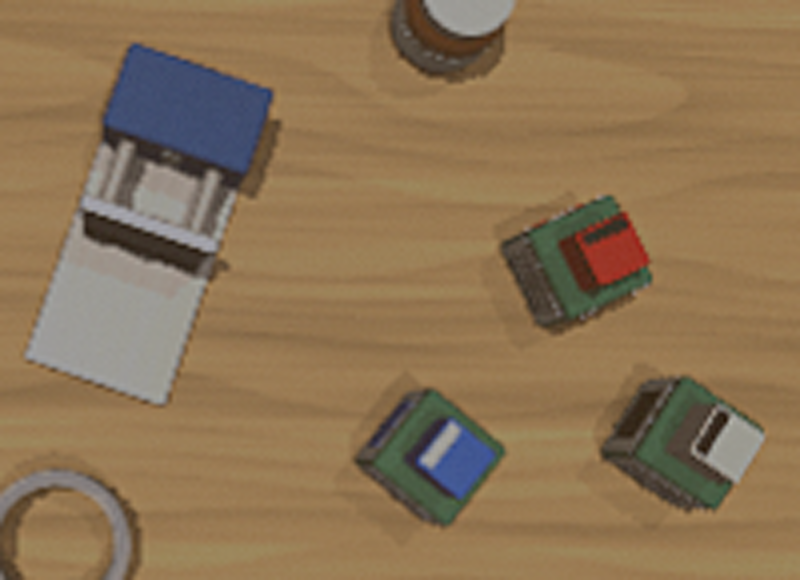

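View pics/s1.png

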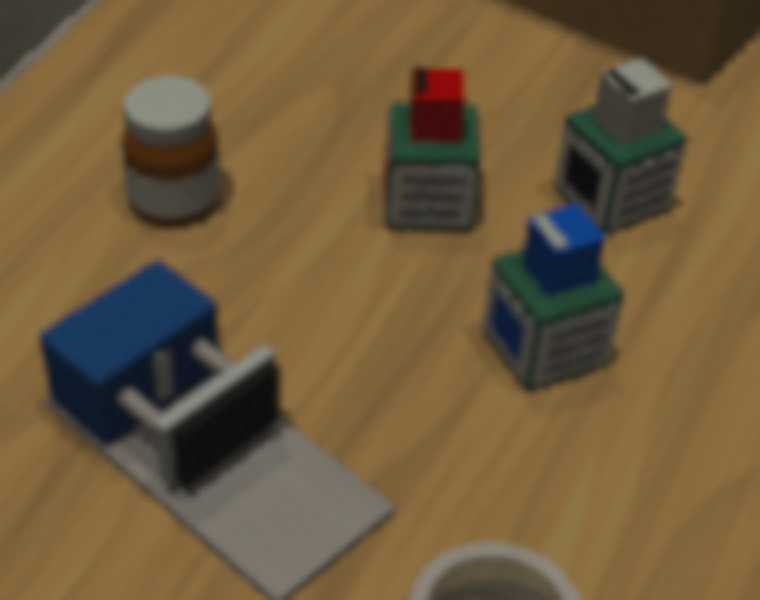

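The close-up shows the strips. White and blue fronts face up-left in the top view, and the red front faces up. In the crop, white's cap top is centred near (728,443), blue's near (458,458) and red's near (612,249). Now I'll compute positions.

```bash
cat >> h.py <<'E'
def fit2d(M,P):
    "rigid 2D fit: P ~ R M + t"
    M=np.array(M,float);P=np.array(P,float)[:,:2];mc=M.mean(0);pc=P.mean(0);A=M-mc;B=P-pc
    th=np.arctan2((A[:,0]*B[:,1]-A[:,1]*B[:,0]).sum(),(A*B).sum());R=np.array([[np.cos(th),-np.sin(th)],[np.sin(th),np.cos(th)]])
    t=pc-R@mc; return t,th,np.linalg.norm(P-(M@R.T+t),axis=1)
E
python3 - <<'E'
from h import *
t=get_image('top');s=get_image('side')
c=lambda L,x0,y0:[(x0+a/4-.375,y0+b/4-.375) for a,b in L]
# caps by hand corners (top view, z=110)
caps=dict(white=[(713,402),(765,435),(738,483),(690,450)],blue=[(449,418),(503,455),(467,499),(413,460)],red=[(627,212),(650,262),(601,287),(576,238)])
caps2=dict(white=[(632,58),(669,77),(638,107),(602,80)],blue=[(570,207),(602,237),(563,250),(530,217)])
for k,q in caps.items():
    P=ray(t,c(q,285,140),110); e=np.diff(np.r_[P,P[:1]],axis=0)[:,:2]
    print(k,P.mean(0)[:2].round(1),np.linalg.norm(e,axis=1).round(1),(np.degrees(np.arctan2(e[:,1],e[:,0]))%90).round(1))
    if k in caps2:
        P=ray(s,c(caps2[k],255,100),110); e=np.diff(np.r_[P,P[:1]],axis=0)[:,:2]
        print('  side',P.mean(0)[:2].round(1),np.linalg.norm(e,axis=1).round(1),(np.degrees(np.arctan2(e[:,1],e[:,0]))%90).round(1))
pr=[(133,44),(273,92),(250,170),(103,133)]
P=np.r_[ray(t,c(pr,285,140),72),ray(t,c([(26,356),(165,404)],285,140),8)]
M=[(125,50),(125,-50),(65,-50),(65,50),(-90,50),(-90,-50)]
p,th,e=fit2d(M,P);print('press top',p,np.degrees(th),e.round(1))
ps=[(158,262),(215,305),(100,380),(43,338)]
P=np.r_[ray(s,c(ps,255,100),72),ray(s,c([(393,510),(282,598)],255,100),8)]
M=[(125,-50),(65,-50),(65,50),(125,50),(-90,-50),(-90,50)]
p,th,e=fit2d(M,P);print('press side',p,np.degrees(th),e.round(1))
crop(t,'t2',125,175,285,270,5); crop(s,'s2',165,250,350,400,4)
E
```

```text
white [ 469.3 -358.3] [37.3 34.2 35.  33. ] [58.6 58.9 56.5 62.8]
  side [ 469.2 -354.9] [31.1 43.4 36.1 35.8] [73.  79.5 61.3 74.1]
blue [ 456.8 -192.8] [39.3 34.7 39.8 33.8] [56.7 50.3 55.4 49.3]
  side [ 457.4 -189.4] [32.1 28.  34.5 27.8] [57.9 52.9 56.9 48. ]
red [ 586.1 -290.7] [33.8 35.  33.6 36.6] [24.  27.7 26.7 27.9]
press top [585.89525647  -0.68349997] -17.476863090724557 [2.9 3.2 4.  4.8 2.5 2.7]
press side [585.37379765   2.71905185] -17.561078722934116 [4.6 3.9 5.6 5.5 3.8 4.3]
```

View pics/t2.png

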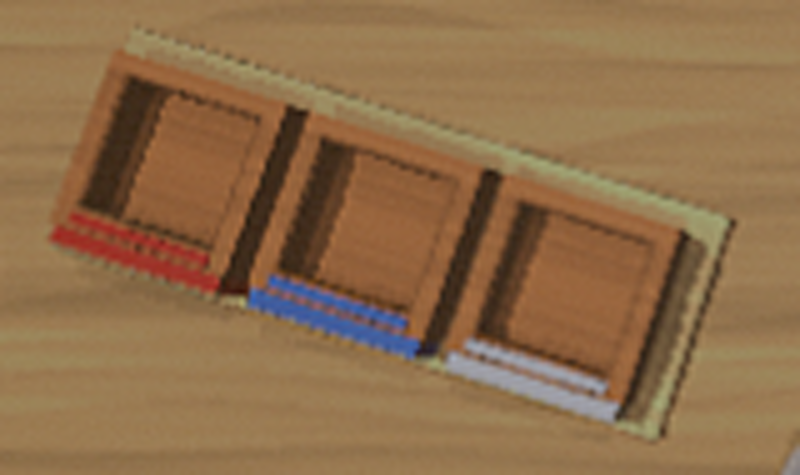

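View pics/s2.png

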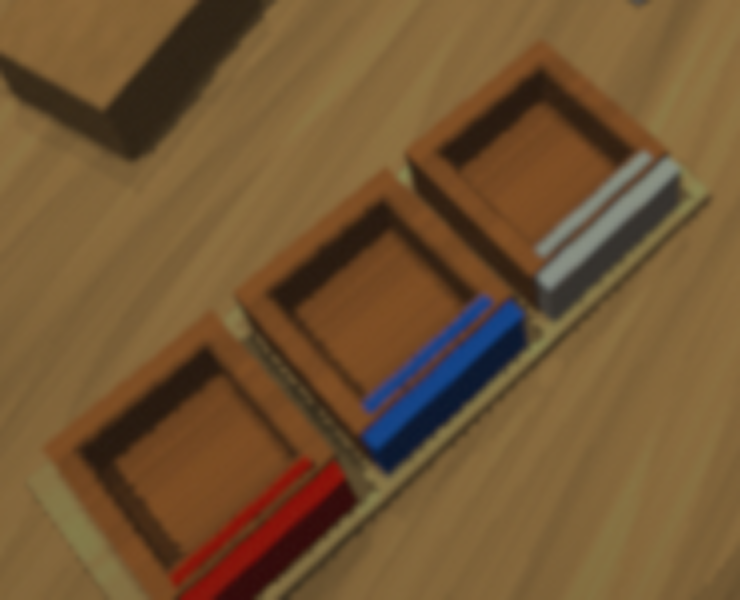

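Both views agree to about 3 mm for the press: (585.6, 1), yaw -17.5°. White's front is at yaw +59°, blue's at +53° and red's at +27°. From left to right the sockets are red, blue and white, and their rim corners are clear, so I'll fit the row.

```bash
python3 - <<'E'
from h import *
t=get_image('top');s=get_image('side')
def c(L,x0,y0,k): return [(x0+(a+.5)/k-.5,y0+(b+.5)/k-.5) for a,b in L]
T=[(120,52),(285,105),(128,78),(262,115),(315,115),(480,170),(322,138),(465,178),(505,177),(686,235),(520,200),(655,240)]
M=[(x,y+o) for o in(106,0,-106) for x,y in((47,47),(47,-47),(35,35),(35,-35))]
p,th,e=fit2d(M,ray(t,c(T,125,175,5),57));print('top',p,np.degrees(th),e.round(1))
S=[(45,447),(210,313),(80,452),(208,348),(237,295),(390,170),(270,293),(387,200),(408,152),(543,42),(440,155),(543,70)]
p2,th2,e=fit2d(M,ray(s,c(S,165,250,4),57));print('side',p2,np.degrees(th2),e.round(1))
p=(p+p2)/2;th=(th+th2)/2
for n,o in zip(('red','blue','white'),(106,0,-106)): print(n,p+o*np.array([-np.sin(th),np.cos(th)]))
# tape
E
cat >> h.py <<'E'
def go(x,y,z,psi):
    "units for step_arm to reach world TCP (x,y,z), tool y (closing line) at yaw psi deg (as close as mod 180 allows unless full), tool down"
    from scipy.spatial.transform import Rotation as R
    o=get_obs();A=R.from_rotvec(o['orientation']);a=np.radians(psi)
    Y=np.array([np.cos(a),np.sin(a),0]);Z=np.array([0,0,-1.]);B=R.from_matrix(np.c_[np.cross(Y,Z),Y,Z])
    d=A.inv().apply(np.array([x,y,z])-o['ee_pos'])/300;r=(A.inv()*B).as_rotvec()/1.5
    y=A.apply([0,1,0]);print('pos',o['ee_pos'].round(1),'yawY',np.degrees(np.arctan2(y[1],y[0])).round(2),'q6',o['qpos'][5].round(2),'F',o['ft_force'].round(1),'t',round(o['t'],1),'w',round(o['width'],1))
    print('shift',d.round(4),'turn',r.round(4))
E
```

```text
top [531.73091581 308.63372111] -16.216806075489252 [2.2 2.4 1.2 2.6 2.5 3.4 2.5 5.  2.3 3.3 2.2 2.5]
side [531.04680623 311.21329146] -16.65059231486233 [1.7 1.9 0.3 0.7 1.1 0.8 1.1 0.8 1.1 1.2 0.8 0.8]
red [561.37685885 411.59316737]
blue [531.38886102 309.92350628]
white [501.40086319 208.25384519]
```

```bash
python3 - <<'E'
from h import *
go(340,300,222,66); go(420,50,222,59);go(469.3,-356.6,220,59)
E
```

```text
pos [244.4 575.2 222.6] yawY 66.98 q6 -0.02 F [0.4 0.  0.2] t 0.4 w 87.9
shift [-0.6521 -0.7195  0.002 ] turn [-0.0001  0.      0.0114]
pos [244.4 575.2 222.6] yawY 66.98 q6 -0.02 F [0.4 0.  0.2] t 0.4 w 87.9
shift [-1.2234 -1.3822  0.0021] turn [-0.0001  0.      0.0928]
pos [244.4 575.2 222.6] yawY 66.98 q6 -0.02 F [0.4 0.  0.2] t 0.4 w 87.9
shift [-1.9047 -2.5653  0.0091] turn [-0.0001  0.      0.0928]
```

>>> step_arm(deltas=[[[-0.65,-0.72,0],[0,0,0],1],[[-0.65,-0.72,0],[0,0,0],1],[[-0.65,-0.72,0],[0,0,0],1],[[-0.65,-0.72,0],[0,0,0],1],[[-0.65,-0.72,0],[0,0,0],1],[[-0.65,-0.72,0],[0,0,0],1],[[-0.65,-0.72,0],[0,0,0],1],[[-0.65,-0.72,0],[0,0,0],1]])

```text
t: 1.07
ee_pos: [340.2, 294.7, 222.6]
orientation: [-0.633, -3.077, 0.004]
ft_force: [-0.2, 0.8, 0.2]
width: 87.8
grasp_force: 0.0
```

>>> step_arm(deltas=[[[-0.62,-0.95,0],[0,0,0],1],[[-0.62,-0.95,0],[0,0,0],1],[[-0.62,-0.95,0],[0,0,0],1],[[-0.62,-0.95,0],[0,0,0],1],[[-0.62,-0.95,0],[0,0,0],1],[[-0.62,-0.95,0],[0,0,0],1],[[-0.62,-0.95,0],[0,0,0],1],[[-0.62,-0.95,0],[0,0,0],1],[[-0.62,-0.95,0],[0,0,0],1]])

```text
t: 1.82
ee_pos: [400.5, -39.5, 223.3]
orientation: [0.633, 3.075, -0.002]
ft_force: [0.5, 0.3, -0.2]
width: 87.7
grasp_force: 0.0
```

>>> step_arm(deltas=[[[-0.63,-0.9,0],[0,0,0.09],1],[[-0.63,-0.9,0],[0,0,0.09],1],[[-0.63,-0.9,0],[0,0,0.09],1],[[-0.63,-0.9,0],[0,0,0.09],1],[[-0.63,-0.9,0],[0,0,0.09],1],[[-0.63,-0.9,0],[0,0,0.09],1],[[-0.63,-0.9,0],[0,0,0.09],1],[[-0.63,-0.9,0],[0,0,0.09],1],[[-0.63,-0.9,0],[0,0,0.09],1],[[-0.63,-0.9,0],[0,0,0.09],1]])

```text
t: 2.65
ee_pos: [467.9, -358.3, 222.1]
orientation: [-0.836, -3.028, -0.001]
ft_force: [0.1, 0.5, 0.1]
width: 87.8
grasp_force: 0.0
```

```bash
python3 - <<'E'
from h import *
go(469.3,-356.6,150,59);go(469.3,-356.6,75,59)
im=get_image('side');crop(im,'s3',300,60,480,195,4)
E
```

```text
pos [ 467.9 -358.3  222.1] yawY 59.12 q6 -1.71 F [0.1 0.5 0.1] t 2.6 w 87.8
shift [-0.0011  0.0071  0.2405] turn [ 0.0002 -0.0002  0.0014]
pos [ 467.9 -358.3  222.1] yawY 59.12 q6 -1.71 F [0.1 0.5 0.1] t 2.6 w 87.8
shift [-0.0012  0.007   0.4905] turn [ 0.0002 -0.0002  0.0014]
```

View pics/s3.png

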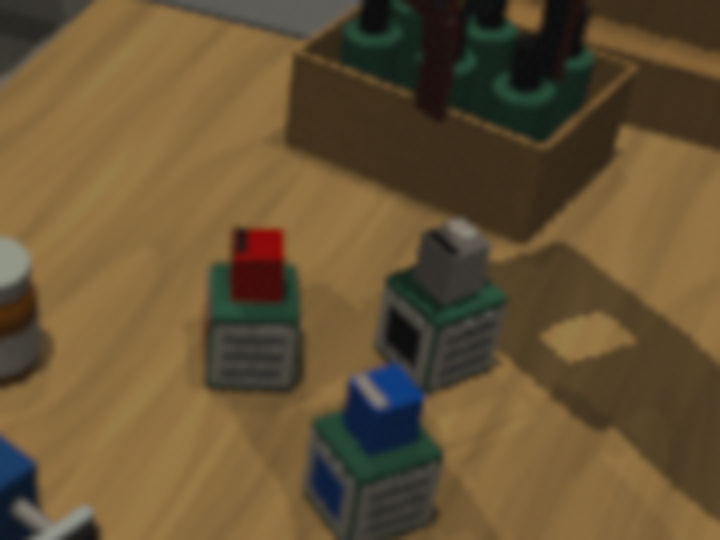

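The fingers (near (435,100)) are above the white cap at (452,255), so the alignment is good. Descending and gripping.

>>> step_arm(deltas=[[[0,0.007,0.13],[0,0,0],1],[[0,0.007,0.25],[0,0,0],1],[[0,0.007,0.35],[0,0,0],1],[[0,0.007,0.43],[0,0,0],1],[[0,0.007,0.47],[0,0,0],1],[[0,0.007,0.49],[0,0,0],1],[[0,0.007,0.49],[0,0,0],1],[[0,0.007,0.49],[0,0,0],-1],[[0,0.007,0.49],[0,0,0],-1],[[0,0.007,0.49],[0,0,0],-1],[[0,0.007,0.49],[0,0,0],-1],[[0,0.007,0.49],[0,0,0],-1],[[0,0.007,0.49],[0,0,0],-1],[[0,0.007,0.49],[0,0,0],-1],[[0,0.007,0.49],[0,0,0],-1],[[0,0.007,0.49],[0,0,0],-1],[[0,0.007,0.49],[0,0,0],-1],[[0,0.007,0.49],[0,0,0],-1]])

```text
t: 4.2
ee_pos: [468.4, -355.5, 75.6]
orientation: [-0.833, -3.029, 0.0]
ft_force: [-0.7, -1.6, -1.1]
width: 35.8
grasp_force: 29.9
```

>>> step_arm(deltas=[[[0,0,-0.05],[0,0,0],-1],[[0,0,-0.12],[0,0,0],-1],[[0,0,-0.2],[0,0,0],-1],[[0,0,-0.28],[0,0,0],-1],[[0,0,-0.34],[0,0,0],-1],[[0,0,-0.34],[0,0,0],-1]])

```text
t: 4.7
ee_pos: [470.3, -356.7, 181.1]
orientation: [0.832, 3.024, -0.003]
ft_force: [0.7, -0.5, -2.2]
width: 36.0
grasp_force: 29.9
```

```bash
python3 - <<'E'
from h import *
u=np.array([np.cos(np.radians(-17.5)),np.sin(np.radians(-17.5))]);p=np.array([585.6,1.0])
print(p-62*u)
go(520,-180,176,20);q=p-62*u; go(q[0],q[1],176,-17.5)
E
```

```text
[526.46954905  19.64375957]
pos [ 470.3 -356.7  181.1] yawY 59.25 q6 -1.7 F [ 0.7 -0.5 -2.2] t 4.7 w 36.0
shift [0.1588 0.5909 0.0157] turn [0.0009 0.0039 0.4567]
pos [ 470.3 -356.7  181.1] yawY 59.25 q6 -1.7 F [ 0.7 -0.5 -2.2] t 4.7 w 36.0
shift [0.4805 1.1738 0.0134] turn [0.0022 0.0036 0.893 ]
```

>>> step_arm(deltas=[[[0,0,-0.1],[0,0,0],-1],[[0.02,0.07,-0.2],[0,0,0.05],-1],[[0.05,0.15,-0.23],[0,0,0.1],-1],[[0.09,0.24,-0.23],[0,0,0.17],-1],[[0.13,0.33,-0.23],[0,0,0.24],-1],[[0.17,0.42,-0.23],[0,0,0.31],-1],[[0.21,0.51,-0.23],[0,0,0.38],-1],[[0.25,0.6,-0.23],[0,0,0.45],-1],[[0.29,0.69,-0.23],[0,0,0.52],-1],[[0.33,0.78,-0.23],[0,0,0.59],-1],[[0.37,0.87,-0.23],[0,0,0.66],-1],[[0.4,0.94,-0.23],[0,0,0.73],-1],[[0.41,0.98,-0.23],[0,0,0.8],-1],[[0.41,0.98,-0.23],[0,0,0.87],-1],[[0.41,0.98,-0.23],[0,0,0.893],-1],[[0.41,0.98,-0.23],[0,0,0.893],-1]])

```text
t: 6.03
ee_pos: [512.4, -39.3, 245.1]
orientation: [-2.532, -1.856, 0.003]
ft_force: [-0.2, -0.8, -2.7]
width: 35.9
grasp_force: 29.9
```

```bash
cat >> h.py <<'E'
PY=-17.5;PR=np.array([585.6,1.0]);U=np.array([np.cos(np.radians(PY)),np.sin(np.radians(PY))])
def press(d,z,psi): q=PR+d*U; go(q[0],q[1],z,psi)
E
python3 - <<'E'
from h import *
press(-62,86,-17.5)
im=get_image('side');T=get_image('top')
a=cv2.resize(im['pixels'][120:270,240:400,::-1],None,fx=3.5,fy=3.5)
cv2.imwrite('pics/s4.png',a)
E
```

```text
pos [512.4 -39.3 245.1] yawY -17.52 q6 0.21 F [-0.2 -0.8 -2.7] t 6.0 w 35.9
shift [ 0.2018 -0.0133  0.5302] turn [-0.0016  0.0003 -0.0002]
```

>>> step_arm(deltas=[[[0.07,0,0.05],[0,0,0],-1],[[0.14,-0.01,0.12],[0,0,0],-1],[[0.2,-0.013,0.2],[0,0,0],-1],[[0.2,-0.013,0.29],[0,0,0],-1],[[0.2,-0.013,0.37],[0,0,0],-1],[[0.2,-0.013,0.44],[0,0,0],-1],[[0.2,-0.013,0.49],[0,0,0],-1],[[0.2,-0.013,0.52],[0,0,0],-1],[[0.2,-0.013,0.53],[0,0,0],-1],[[0.2,-0.013,0.53],[0,0,0],-1],[[0.2,-0.013,0.53],[0,0,0],-1]])

```text
t: 7.05
ee_pos: [528.0, 18.3, 88.2]
orientation: [2.533, 1.857, 0.001]
ft_force: [-0.6, 1.1, -2.2]
width: 36.3
grasp_force: 30.0
```

```bash
python3 - <<'E'
from h import *
press(-21,86,-17.5)
im=get_image('side');crop(im,'s4',250,120,400,260,4)
E
```

```text
pos [528.   18.3  88.2] yawY -17.5 q6 0.32 F [-0.6  1.1 -2.2] t 7.0 w 36.3
shift [0.0026 0.1303 0.0075] turn [ 0.0006 -0.0002 -0.    ]
```

View pics/s4.png

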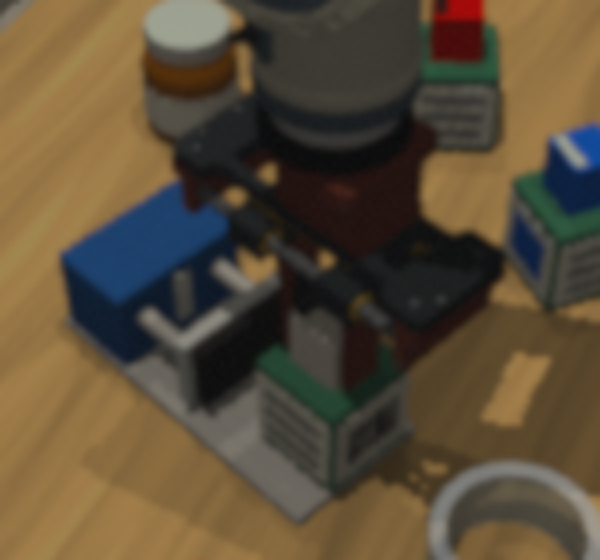

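The lined side panel faces the camera at (295,420) and the barred back panel faces the robot at (375,430), so the front faces the pad at (240,345). Pressing.

>>> step_arm(deltas=[[[0,0.025,0.003],[0,0,0],-1],[[0,0.055,0.006],[0,0,0],-1],[[0,0.08,0.006],[0,0,0],-1],[[0,0.1,0.006],[0,0,0],-1],[[0,0.115,0.006],[0,0,0],-1],[[0,0.125,0.006],[0,0,0],-1],[[0,0.133,0.006],[0,0,0],-1],[[0,0.133,0.006],[0,0,0],-1],[[0,0.133,0.006],[0,0,0],-1],[[0,0.133,0.006],[0,0,0],-1],[[0,0.133,0.006],[0,0,0],-1],[[0,0.133,0.006],[0,0,0],-1],[[0,0.133,0.006],[0,0,0],-1]])

```text
t: 8.18
ee_pos: [565.0, 6.5, 85.6]
orientation: [-2.533, -1.857, 0.001]
ft_force: [-3.5, 0.4, -3.7]
width: 36.3
grasp_force: 30.0
```

```bash
python3 - <<'E'
from h import *
press(-21,86,-17.5)
im=get_image('side');crop(im,'s5',250,120,400,260,4)
E
```

```text
pos [565.    6.5  85.6] yawY -17.5 q6 0.3 F [-3.5  0.4 -3.7] t 8.2 w 36.3
shift [ 0.0032  0.001  -0.0012] turn [-0.0006  0.0002 -0.0001]
```

View pics/s5.png

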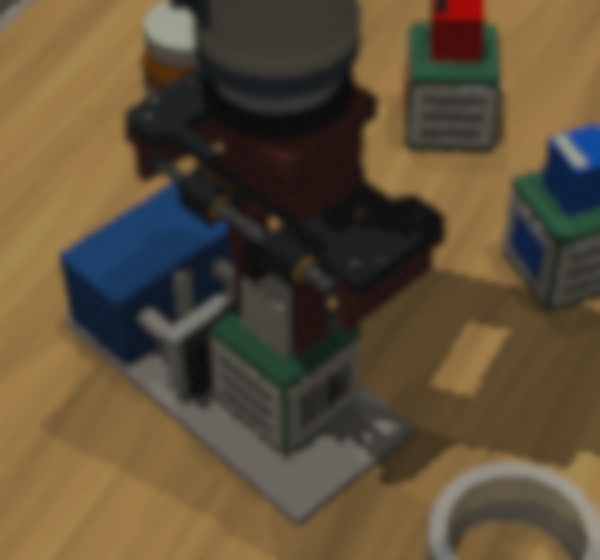

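Force is about 3 N, so the pad is in by 6–9 mm. I'll push 4 mm further for margin and hold.

>>> step_arm(deltas=[[[0,0.007,0],[0,0,0],-1],[[0,0.014,0],[0,0,0],-1],[[0,0.014,0],[0,0,0],-1],[[0,0.014,0],[0,0,0],-1],[[0,0.014,0],[0,0,0],-1],[[0,0.014,0],[0,0,0],-1],[[0,0.014,0],[0,0,0],-1],[[0,0.014,0],[0,0,0],-1],[[0,0.014,0],[0,0,0],-1],[[0,0.014,0],[0,0,0],-1],[[0,0.014,0],[0,0,0],-1],[[0,0.014,0],[0,0,0],-1],[[0,0.014,0],[0,0,0],-1],[[0,0.014,0],[0,0,0],-1],[[0,0.014,0],[0,0,0],-1],[[0,0.014,0],[0,0,0],-1],[[0,0.014,0],[0,0,0],-1],[[0,0.014,0],[0,0,0],-1],[[0,0.014,0],[0,0,0],-1],[[0,0.014,0],[0,0,0],-1]])

```text
t: 9.9
ee_pos: [569.4, 5.2, 85.8]
orientation: [-2.533, -1.857, 0.0]
ft_force: [-6.2, 0.2, -4.4]
width: 36.0
grasp_force: 30.0
```

>>> step_arm(deltas=[[[0,0,0],[0,0,0],-1],[[0,0,0],[0,0,0],-1],[[0,0,0],[0,0,0],-1],[[0,0,0],[0,0,0],-1],[[0,0,0],[0,0,0],-1],[[0,-0.02,0],[0,0,0],-1],[[0,-0.06,0],[0,0,0],-1],[[0,-0.11,0],[0,0,0],-1],[[0,-0.15,0],[0,0,0],-1],[[0,-0.18,-0.01],[0,0,0],-1],[[0,-0.2,-0.03],[0,0,0],-1],[[0,-0.22,-0.05],[0,0,0],-1],[[0,-0.22,-0.05],[0,0,0],-1]])

```text
t: 10.98
ee_pos: [507.0, 25.4, 102.5]
orientation: [2.532, 1.857, 0.003]
ft_force: [0.2, -0.5, -2.3]
width: 36.0
grasp_force: 30.0
```

```bash
python3 - <<'E'
from h import *
press(-80,100,-107.5)
E
```

```text
pos [507.   25.4 102.5] yawY -17.48 q6 0.33 F [ 0.2 -0.5 -2.3] t 11.0 w 36.0
shift [0.0013 0.0076 0.0083] turn [ 8.0000e-04 -1.6000e-03  1.0475e+00]
```

>>> step_arm(deltas=[[[0,0.007,0],[0,0,0.08],-1],[[0,0.007,0],[0,0,0.16],-1],[[0,0.007,0],[0,0,0.24],-1],[[0,0.007,0],[0,0,0.32],-1],[[0,0.007,0],[0,0,0.4],-1],[[0,0.007,0],[0,0,0.48],-1],[[0,0.007,0],[0,0,0.56],-1],[[0,0.007,0],[0,0,0.64],-1],[[0,0.007,0],[0,0,0.72],-1],[[0,0.007,0],[0,0,0.8],-1],[[0,0.007,0],[0,0,0.88],-1],[[0,0.007,0],[0,0,0.95],-1],[[0,0.007,0],[0,0,1],-1],[[0,0.007,0],[0,0,1],-1]])

```text
t: 12.15
ee_pos: [509.7, 24.3, 101.3]
orientation: [-3.119, 0.372, -0.003]
ft_force: [0.4, -0.6, -2.1]
width: 36.1
grasp_force: 30.0
```

```bash
python3 - <<'E'
from h import *
press(-40,86,-107.5);press(-18,86,-107.5)
E
```

```text
pos [509.7  24.3 101.3] yawY -103.6 q6 1.83 F [ 0.4 -0.6 -2.1] t 12.2 w 36.1
shift [0.1312 0.007  0.0513] turn [-0.0003 -0.0011  0.0453]
pos [509.7  24.3 101.3] yawY -103.6 q6 1.83 F [ 0.4 -0.6 -2.1] t 12.2 w 36.1
shift [0.2044 0.012  0.0514] turn [-0.0003 -0.0011  0.0453]
```

>>> step_arm(deltas=[[[0.03,0,0.02],[0,0,0.045],-1],[[0.07,0.007,0.04],[0,0,0.045],-1],[[0.11,0.007,0.051],[0,0,0.045],-1],[[0.145,0.009,0.051],[0,0,0.045],-1],[[0.17,0.011,0.051],[0,0,0.045],-1],[[0.19,0.012,0.051],[0,0,0.045],-1],[[0.208,0.012,0.051],[0,0,0.045],-1],[[0.208,0.012,0.051],[0,0,0.045],-1],[[0.208,0.012,0.051],[0,0,0.045],-1],[[0.208,0.012,0.051],[0,0,0.045],-1],[[0.208,0.012,0.051],[0,0,0.045],-1],[[0.208,0.012,0.051],[0,0,0.045],-1],[[0.208,0.012,0.051],[0,0,0.045],-1],[[0.208,0.012,0.051],[0,0,0.045],-1],[[0.208,0.012,0.051],[0,0,0.045],-1],[[0.208,0.012,0.051],[0,0,0.045],-1],[[0.208,0.012,0.051],[0,0,0.045],-1],[[0.208,0.012,0.051],[0,0,0.045],-1],[[0.208,0.012,0.051],[0,0,0.045],-1],[[0.208,0.012,0.051],[0,0,0.045],-1]])

```text
t: 13.82
ee_pos: [568.4, 6.4, 85.5]
orientation: [-3.106, 0.473, 0.0]
ft_force: [-3.9, -1.2, -3.9]
width: 36.2
grasp_force: 30.0
```

```bash
python3 - <<'E'
from h import *
press(-18,86,-107.5)
im=get_image('side');crop(im,'s6',250,120,400,260,4)
E
```

```text
pos [568.4   6.4  85.5] yawY -107.32 q6 1.86 F [-3.9 -1.2 -3.9] t 13.8 w 36.2
shift [ 0.0002  0.     -0.0017] turn [0.     0.0002 0.0021]
```

View pics/s6.png

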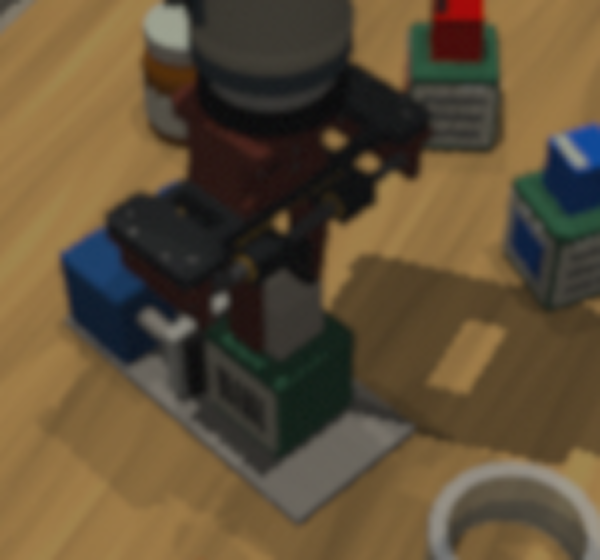

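Bars (the back panel) face the camera and the bare green face looks toward the robot, so the side panel is on the pad. I'll measure the pad's travel from pixels.

```bash
cat > pad.py <<'E'
import cv2,sys,numpy as np
from h import *
a=cv2.imread('pics/s4.png',0);t=a[325:415,160:205]
im=get_image('side');u0=proj(im,[[*PR,45]])[0];u1=proj(im,[[*(PR+10*U),45]])[0];print('10mm =',((u1-u0)*4).round(1))
for f in sys.argv[1:]:
    b=cv2.imread(f'pics/{f}.png',0);r=cv2.matchTemplate(b,t,cv2.TM_CCOEFF_NORMED)[285:345,120:180];_,v,_,l=cv2.minMaxLoc(r);print(f,v.round(3),l[0]+120-160,l[1]+285-325)
E
python3 pad.py s4 s5 s6
```

```text
10mm = [-11.3  -9. ]Traceback (most recent call last):
  File "pad.py", line 6, in <module>
    b=cv2.imread(f'pics/{f}.png',0);r=cv2.matchTemplate(b,t,cv2.TM_CCOEFF_NORMED)[285:345,120:180];_,v,_,l=cv2.minMaxLoc(r);print(f,v.round(3),l[0]+120-160,l[1]+285-325)
                                                                                                                                    ^^^^^^^
AttributeError: 'float' object has no attribute 'round'
```

```bash
sed -i 's/v.round(3)/round(v,3)/' pad.py; python3 pad.py s4 s5 s6
```

```text
10mm = [-11.3  -9. ]
s4 1.0 0 0
s5 0.981 -9 -8
s6 0.966 -10 -8
```

>>> step_arm(deltas=[[[0.004,0,0],[0,0,0],-1],[[0.008,0,0],[0,0,0],-1],[[0.008,0,0],[0,0,0],-1],[[0.008,0,0],[0,0,0],-1],[[0.008,0,0],[0,0,0],-1],[[0.008,0,0],[0,0,0],-1],[[0.008,0,0],[0,0,0],-1],[[0.008,0,0],[0,0,0],-1],[[0.008,0,0],[0,0,0],-1],[[0.008,0,0],[0,0,0],-1],[[0.008,0,0],[0,0,0],-1],[[0.008,0,0],[0,0,0],-1],[[0.008,0,0],[0,0,0],-1],[[0.008,0,0],[0,0,0],-1],[[0.008,0,0],[0,0,0],-1],[[0.008,0,0],[0,0,0],-1],[[0.008,0,0],[0,0,0],-1],[[0.008,0,0],[0,0,0],-1],[[0.008,0,0],[0,0,0],-1],[[0.008,0,0],[0,0,0],-1]])

```text
t: 15.63
ee_pos: [570.7, 5.7, 85.6]
orientation: [-3.106, 0.473, 0.0]
ft_force: [-4.8, -0.6, -3.2]
width: 35.9
grasp_force: 30.0
```

The pad was in about 9 mm and is now about 11 mm after a 3.6 s hold. Back off, set the bottle down on the bed and regrasp.

>>> step_arm(deltas=[[[-0.02,0,0],[0,0,0],-1],[[-0.06,0,0],[0,0,0],-1],[[-0.1,0,0],[0,0,0],-1],[[-0.13,0,0],[0,0,0],-1],[[-0.15,0,0.003],[0,0,0],-1],[[-0.15,0,0.008],[0,0,0],-1],[[-0.15,0,0.01],[0,0,0],-1],[[-0.15,0,0.01],[0,0,0],-1],[[-0.15,0,0.01],[0,0,0],1],[[-0.15,0,0.01],[0,0,0],1],[[-0.15,0,0.01],[0,0,0],1],[[-0.15,0,0.01],[0,0,0],1],[[-0.15,0,-0.03],[0,0,0],1],[[-0.15,0,-0.12],[0,0,0],1],[[-0.15,0,-0.16],[0,0,-0.06],1],[[-0.15,0,-0.16],[0,0,-0.14],1],[[-0.15,0,-0.16],[0,0,-0.22],1],[[-0.15,0,-0.16],[0,0,-0.3],1],[[-0.15,0,-0.16],[0,0,-0.38],1],[[-0.15,0,-0.16],[0,0,-0.46],1]])

```text
t: 17.3
ee_pos: [528.2, 19.0, 134.5]
orientation: [3.081, 0.614, 0.002]
ft_force: [0.9, 0.4, 0.7]
width: 87.9
grasp_force: 0.0
```

```bash
python3 - <<'E'
from h import *
press(-61,83,-17.5)
E
```

```text
pos [528.2  19.  134.5] yawY -67.44 q6 1.19 F [0.9 0.4 0.7] t 17.3 w 87.9
shift [-0.0021 -0.002   0.1718] turn [ 5.000e-04 -5.000e-04 -5.811e-01]
```

>>> step_arm(deltas=[[[0,0,0],[0,0,-0.08],1],[[0,0,0],[0,0,-0.16],1],[[0,0,0],[0,0,-0.24],1],[[0,0,0],[0,0,-0.32],1],[[0,0,0],[0,0,-0.4],1],[[0,0,0],[0,0,-0.48],1],[[0,0,0.02],[0,0,-0.55],1],[[0,0,0.06],[0,0,-0.581],1],[[0,0,0.11],[0,0,-0.581],1],[[0,0,0.15],[0,0,-0.581],1],[[0,0,0.17],[0,0,-0.581],1],[[0,0,0.17],[0,0,-0.581],1],[[0,0,0.17],[0,0,-0.581],-1],[[0,0,0.17],[0,0,-0.581],-1],[[0,0,0.17],[0,0,-0.581],-1],[[0,0,0.17],[0,0,-0.581],-1],[[0,0,0.17],[0,0,-0.581],-1],[[0,0,0.17],[0,0,-0.581],-1],[[0,0,0.17],[0,0,-0.581],-1],[[0,0,0.17],[0,0,-0.581],-1]])

```text
t: 18.97
ee_pos: [527.5, 19.1, 82.6]
orientation: [-2.539, -1.85, 0.001]
ft_force: [-2.0, 0.8, 2.0]
width: 37.8
grasp_force: 0.9
```

```bash
python3 - <<'E'
from h import *
press(-82,100,-107.5)
E
```

```text
pos [527.5  19.1  82.6] yawY -17.85 q6 0.33 F [-2.   0.8  2. ] t 19.0 w 37.8
shift [ 0.0001 -0.0706 -0.0578] turn [-2.0000e-04  4.0000e-04  1.0431e+00]
```

>>> step_arm(deltas=[[[0,0,0],[0,0,0],-1],[[0,0,0],[0,0,0],-1],[[0,0,0],[0,0,0],-1],[[0,-0.01,-0.02],[0,0,0],-1],[[0,-0.04,-0.04],[0,0,0],-1],[[0,-0.07,-0.058],[0,0,0.06],-1],[[0,-0.07,-0.058],[0,0,0.14],-1],[[0,-0.07,-0.058],[0,0,0.22],-1],[[0,-0.07,-0.058],[0,0,0.3],-1],[[0,-0.07,-0.058],[0,0,0.38],-1],[[0,-0.07,-0.058],[0,0,0.46],-1],[[0,-0.07,-0.058],[0,0,0.54],-1],[[0,-0.07,-0.058],[0,0,0.62],-1],[[0,-0.07,-0.058],[0,0,0.7],-1],[[0,-0.07,-0.058],[0,0,0.78],-1],[[0,-0.07,-0.058],[0,0,0.86],-1],[[0,-0.07,-0.058],[0,0,0.93],-1],[[0,-0.07,-0.058],[0,0,0.98],-1],[[0,-0.07,-0.058],[0,0,1],-1],[[0,-0.07,-0.058],[0,0,1],-1]])

```text
t: 20.63
ee_pos: [507.3, 25.7, 100.5]
orientation: [-3.119, 0.379, -0.0]
ft_force: [0.1, -1.0, -2.2]
width: 36.0
grasp_force: 30.0
```

```bash
python3 - <<'E'
from h import *
press(-16,85.5,-107.5)
E
```

```text
pos [507.3  25.7 100.5] yawY -103.85 q6 1.84 F [ 0.1 -1.  -2.2] t 20.6 w 36.0
shift [0.22   0.0141 0.0502] turn [-0.0001 -0.0001  0.0425]
```

>>> step_arm(deltas=[[[0.03,0,0.02],[0,0,0.042],-1],[[0.08,0.007,0.04],[0,0,0.042],-1],[[0.13,0.01,0.05],[0,0,0.042],-1],[[0.17,0.012,0.05],[0,0,0.042],-1],[[0.19,0.014,0.05],[0,0,0.042],-1],[[0.205,0.014,0.05],[0,0,0.042],-1],[[0.22,0.014,0.05],[0,0,0.042],-1],[[0.22,0.014,0.05],[0,0,0.042],-1],[[0.22,0.014,0.05],[0,0,0.042],-1],[[0.22,0.014,0.05],[0,0,0.042],-1],[[0.22,0.014,0.05],[0,0,0.042],-1],[[0.22,0.014,0.05],[0,0,0.042],-1],[[0.22,0.014,0.05],[0,0,0.042],-1],[[0.22,0.014,0.05],[0,0,0.042],-1],[[0.22,0.014,0.05],[0,0,0.042],-1],[[0.22,0.014,0.05],[0,0,0.042],-1],[[0.22,0.014,0.05],[0,0,0.042],-1],[[0.22,0.014,0.05],[0,0,0.042],-1],[[0.22,0.014,0.05],[0,0,0.042],-1],[[0.22,0.014,0.05],[0,0,0.042],-1]])

```text
t: 22.3
ee_pos: [569.6, 5.7, 84.8]
orientation: [3.105, -0.475, -0.003]
ft_force: [-5.3, -0.4, -0.9]
width: 35.6
grasp_force: 30.0
```

```bash
python3 - <<'E'
from h import *
im=get_image('side');crop(im,'s7',250,120,400,260,4);press(-16,85,-107.5)
E
python3 pad.py s7
```

```text
pos [569.6   5.8  84.8] yawY -107.39 q6 1.86 F [-4.8 -0.   0.1] t 22.4 w 35.9
shift [ 0.0022 -0.0009 -0.0006] turn [0.0005 0.0012 0.0013]
10mm = [-11.3  -9. ]
s7 0.942 -15 -12
```

>>> step_arm(deltas=[[[0,0,0],[0,0,0],-1],[[0,0,0],[0,0,0],-1],[[0,0,0],[0,0,0],-1],[[0,0,0],[0,0,0],-1],[[0,0,0],[0,0,0],-1],[[0,0,0],[0,0,0],-1],[[0,0,0],[0,0,0],-1],[[0,0,0],[0,0,0],-1],[[0,0,0],[0,0,0],-1],[[0,0,0],[0,0,0],-1],[[0,0,0],[0,0,0],-1],[[0,0,0],[0,0,0],-1],[[0,0,0],[0,0,0],-1],[[0,0,0],[0,0,0],-1]])

```text
t: 23.57
ee_pos: [569.6, 5.8, 84.8]
orientation: [3.105, -0.475, -0.003]
ft_force: [-6.0, -0.8, -0.6]
width: 36.0
grasp_force: 30.0
```

The pad is 13 mm in and held for over 2 s. Now I'll reset any tilt by setting the bottle on the bed and re-gripping, then carry it to the white socket.

>>> step_arm(deltas=[[[-0.02,0,0],[0,0,0],-1],[[-0.06,0,0],[0,0,0],-1],[[-0.1,0,0],[0,0,0],-1],[[-0.13,0,0],[0,0,0],-1],[[-0.15,0,0.003],[0,0,0],-1],[[-0.15,0,0.006],[0,0,0],-1],[[-0.15,0,0.008],[0,0,0],-1],[[-0.15,0,0.008],[0,0,0],0.1],[[-0.15,0,0.008],[0,0,0],0.1],[[-0.15,0,0.008],[0,0,0],0.1],[[-0.15,0,0.008],[0,0,0],0.1],[[-0.15,0,0.008],[0,0,0],-1],[[-0.15,0,0.008],[0,0,0],-1],[[-0.15,0,0.008],[0,0,0],-1],[[-0.15,0,0.008],[0,0,0],-1],[[-0.15,0,0.008],[0,0,0],-1],[[-0.15,0,0.008],[0,0,0],-1],[[-0.15,0,0.008],[0,0,0],-1]])

```text
t: 25.07
ee_pos: [528.0, 19.2, 82.6]
orientation: [-3.105, 0.475, -0.0]
ft_force: [0.3, 0.1, -0.4]
width: 35.9
grasp_force: 30.0
```

>>> step_arm(deltas=[[[0,0,-0.03],[0,0,0],-1],[[0,0,-0.1],[0,0,0],-1],[[0,0,-0.2],[0,0,0],-1],[[0,0,-0.3],[0,0,0],-1],[[0,0,-0.36],[0,0,0],-1],[[0,0,-0.36],[0,0,0],-1]])

```text
t: 25.57
ee_pos: [530.3, 19.2, 194.9]
orientation: [-3.104, 0.475, -0.011]
ft_force: [0.6, 0.9, -2.4]
width: 35.9
grasp_force: 30.0
```

```bash
python3 - <<'E'
from h import *
go(501.4,208.3,190,-106.4)
E
```

```text
pos [530.3  19.2 194.9] yawY -107.4 q6 1.89 F [ 0.6  0.9 -2.4] t 25.6 w 35.9
shift [-0.2806 -0.5726  0.0157] turn [-0.0014 -0.0046 -0.0116]
```

>>> step_arm(deltas=[[[-0.03,-0.06,0],[0,0,-0.012],-1],[[-0.08,-0.17,0],[0,0,-0.012],-1],[[-0.14,-0.29,0],[0,0,-0.012],-1],[[-0.2,-0.41,0],[0,0,-0.012],-1],[[-0.25,-0.51,0],[0,0,-0.012],-1],[[-0.275,-0.56,0.02],[0,0,-0.012],-1],[[-0.281,-0.573,0.06],[0,0,-0.012],-1],[[-0.281,-0.573,0.11],[0,0,-0.012],-1],[[-0.281,-0.573,0.15],[0,0,-0.012],-1],[[-0.281,-0.573,0.17],[0,0,-0.012],-1],[[-0.281,-0.573,0.17],[0,0,-0.012],-1],[[-0.281,-0.573,0.17],[0,0,-0.012],-1]])

```text
t: 26.57
ee_pos: [498.6, 207.6, 138.8]
orientation: [3.108, -0.448, -0.002]
ft_force: [0.1, -0.2, -2.4]
width: 35.9
grasp_force: 30.0
```

```bash
python3 - <<'E'
from h import *
im=get_image('side');crop(im,'s8',190,240,350,380,4);crop(get_image('top'),'t8',180,160,320,280,5);go(501.4,208.3,97,-106.4)
E
```

```text
pos [499.4 208.  139.9] yawY -106.41 q6 2.23 F [-1.   0.1 -2.3] t 26.7 w 36.0
shift [ 0.0062 -0.0027  0.1429] turn [-0.0002 -0.0003 -0.0001]
```

View pics/s8.png

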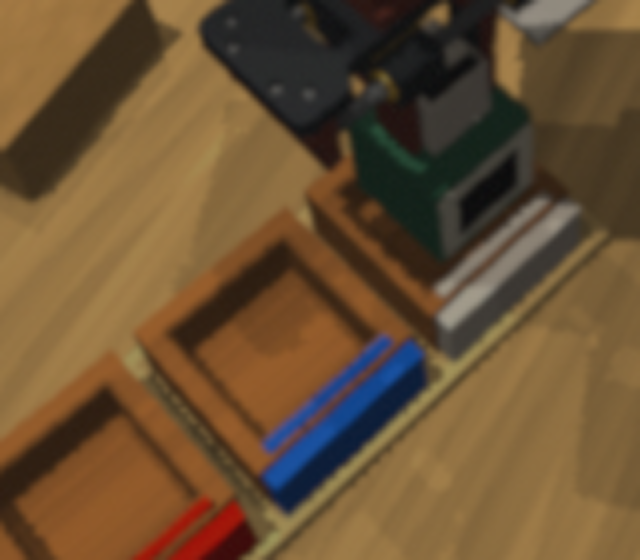

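```bash
python3 - <<'E'
from h import *
im=get_image('side')
def R(a):a=np.radians(a);return np.array([[np.cos(a),-np.sin(a)],[np.sin(a),np.cos(a)]])
def pc(c,a,pts,z): 
    P=np.array(pts)@R(a).T+c; return ((proj(im,np.c_[P,np.full(len(P),z)])-[190,240]+.5)*4-.5).round(0).tolist()
o=get_obs()['ee_pos'];print(o)
print('bottle foot',pc(o[:2],-16.4,[(-32,32),(-32,-32),(32,32)],o[2]-74.6),'body top',pc(o[:2],-16.4,[(-32,32),(-32,-32),(32,32)],o[2]-4.6))
print('white outer (back-left)',pc((501.4,208.3),-16.4,[(47,47),(47,-47),(-47,47),(-47,-47)],57))
print('blue outer',pc((531.4,309.9),-16.4,[(47,47),(47,-47)],57),'hole',pc((531.4,309.9),-16.4,[(35,35),(35,-35),(-35,35),(-35,-35)],57))
go(501.4,208.3,97,-106.4)
E
```

```text
[499.47512909 208.19711679 140.09816071]
bottle foot [[440.0, 270.0], [535.0, 185.0], [352.0, 185.0]] body top [[432.0, 199.0], [534.0, 110.0], [337.0, 110.0]]
white outer (back-left) [[308.0, 192.0], [445.0, 79.0], [436.0, 318.0], [574.0, 191.0]]
blue outer [[136.0, 333.0], [289.0, 207.0]] hole [[171.0, 333.0], [286.0, 238.0], [264.0, 438.0], [381.0, 335.0]]
pos [499.5 208.2 140.1] yawY -106.4 q6 2.23 F [-0.5 -0.1 -2.8] t 26.7 w 36.2
shift [ 0.0059 -0.0021  0.1437] turn [-0.0004 -0.0005 -0.    ]
```

Predictions match the picture within a few px. I'll go down slowly to just inside the mouth and check the force.

>>> step_arm(deltas=[[[0.006,-0.002,0.01],[0,0,0],-1],[[0.006,-0.002,0.02],[0,0,0],-1],[[0.006,-0.002,0.03],[0,0,0],-1],[[0.006,-0.002,0.036],[0,0,0],-1],[[0.006,-0.002,0.042],[0,0,0],-1],[[0.006,-0.002,0.042],[0,0,0],-1]])

```text
t: 27.22
ee_pos: [500.5, 208.4, 126.5]
orientation: [3.109, -0.447, -0.001]
ft_force: [-0.7, -0.4, -1.1]
width: 35.6
grasp_force: 30.0
```

>>> step_arm(deltas=[[[0,0,0.012],[0,0,0],-1],[[0,0,0.025],[0,0,0],-1],[[0,0,0.037],[0,0,0],-1],[[0,0,0.05],[0,0,0],-1],[[0,0,0.05],[0,0,0],-1]])

```text
t: 27.63
ee_pos: [500.3, 208.3, 111.0]
orientation: [3.109, -0.447, -0.002]
ft_force: [0.1, -0.9, -2.5]
width: 36.0
grasp_force: 30.0
```

>>> step_arm(deltas=[[[0,0,0.015],[0,0,0],-1],[[0,0,0.03],[0,0,0],-1],[[0,0,0.04],[0,0,0],-1],[[0,0,0.047],[0,0,0],-1],[[0,0,0.047],[0,0,0],-1],[[0,0,0.047],[0,0,0],1],[[0,0,0.047],[0,0,0],1],[[0,0,0.047],[0,0,0],1],[[0,0,0.047],[0,0,0],1],[[0,0,0.047],[0,0,0],1],[[0,0,0.02],[0,0,0],1],[[0,0,-0.08],[0,0,0],1],[[0,0,-0.2],[0,0,0],1],[[0,0,-0.32],[0,0,0],1],[[0,0,-0.36],[0,0,0],1]])

```text
t: 28.88
ee_pos: [503.1, 209.4, 225.6]
orientation: [-3.106, 0.447, -0.01]
ft_force: [1.4, 0.7, 0.8]
width: 87.8
grasp_force: 0.0
```

```bash
cat >> h.py <<'E'
def cap(im,col,z=110):
    h=cv2.cvtColor(im['pixels'],cv2.COLOR_RGB2HSV).astype(int);H,S,V=h[...,0],h[...,1],h[...,2]
    m=((H>105)&(H<120)&(S>110)&(V>120)) if col=='blue' else (((H<8)|(H>172))&(S>150)&(V>120))
    n,l,st,c=cv2.connectedComponentsWithStats(m.astype(np.uint8))
    return [(st[i][4],c[i].round(1)) for i in range(1,n) if st[i][4]>25],l
E
python3 - <<'E'
from h import *
t=get_image('top');s=get_image('side')
for c in('blue','red'):print(c,cap(t,c)[0],cap(s,c)[0])
go(457,-191,220,53)
canvas=np.zeros((600,800,3),np.uint8)
a=cv2.resize(t['pixels'][170:300,200:500],(750,325));canvas[:325,:750]=a
b=cv2.resize(s['pixels'][100:400,180:460],(294,275)[::1]);canvas[325:,:294]=b
b=cv2.resize(s['pixels'][130:230,330:450],(330,275));canvas[325:,300:630]=b
cv2.imwrite('pics/m1.png',canvas[:,:,::-1])
E
```

```text
blue [(np.int32(142), array([400.3, 255.5]))] [(np.int32(75), array([398.3, 156.3])), (np.int32(102), array([271.4, 338.1])), (np.int32(224), array([275. , 343.5]))]
red [(np.int32(152), array([438.4, 203.2]))] [(np.int32(75), array([365.6, 120.7])), (np.int32(151), array([224.5, 380. ])), (np.int32(267), array([231.1, 383. ]))]
pos [502.7 209.2 223.6] yawY -106.37 q6 2.23 F [ 0.6 -0.3 -0.4] t 29.0 w 87.6
shift [0.2298 1.3229 0.0078] turn [ 0.0042 -0.0047 -1.8543]
```

View pics/m1.png

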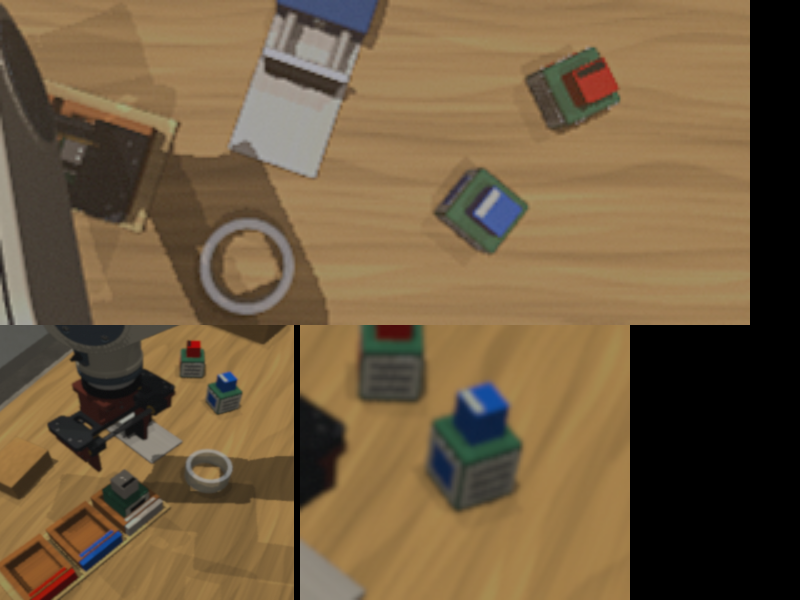

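White (upper left) is standing in its socket. Blue and red have not moved. Heading to blue.

>>> step_arm(deltas=[[[0.01,0.06,0],[0,0,-0.08],1],[[0.02,0.12,0],[0,0,-0.16],1],[[0.03,0.18,0],[0,0,-0.24],1],[[0.04,0.24,0],[0,0,-0.32],1],[[0.05,0.3,0],[0,0,-0.4],1],[[0.06,0.36,0],[0,0,-0.48],1],[[0.07,0.42,0],[0,0,-0.56],1],[[0.08,0.48,0],[0,0,-0.64],1],[[0.1,0.56,0],[0,0,-0.72],1],[[0.11,0.64,0],[0,0,-0.8],1],[[0.13,0.72,0],[0,0,-0.88],1],[[0.14,0.8,0],[0,0,-0.96],1]])

```text
t: 29.98
ee_pos: [472.5, -34.7, 218.7]
orientation: [-2.626, -1.722, 0.003]
ft_force: [1.3, 0.2, -0.7]
width: 87.6
grasp_force: 0.0
```

```bash
python3 - <<'E'
from h import *
go(457.1,-191.1,160,53)
E
```

```text
pos [472.5 -34.7 218.7] yawY -23.51 q6 0.31 F [ 1.3  0.2 -0.7] t 30.0 w 87.6
shift [-0.4985  0.1612  0.1956] turn [-1.500e-03 -5.000e-04 -8.903e-01]
```

>>> step_arm(deltas=[[[-0.1,0.03,0.01],[0,0,-0.08],1],[[-0.2,0.06,0.02],[0,0,-0.16],1],[[-0.3,0.09,0.04],[0,0,-0.24],1],[[-0.38,0.12,0.06],[0,0,-0.32],1],[[-0.44,0.14,0.08],[0,0,-0.4],1],[[-0.48,0.155,0.1],[0,0,-0.48],1],[[-0.498,0.161,0.12],[0,0,-0.56],1],[[-0.498,0.161,0.14],[0,0,-0.64],1],[[-0.498,0.161,0.16],[0,0,-0.72],1],[[-0.498,0.161,0.18],[0,0,-0.8],1],[[-0.498,0.161,0.195],[0,0,-0.86],1],[[-0.498,0.161,0.195],[0,0,-0.89],1],[[-0.498,0.161,0.195],[0,0,-0.89],1],[[-0.498,0.161,0.195],[0,0,-0.89],1]])

```text
t: 31.15
ee_pos: [456.4, -189.5, 160.5]
orientation: [-1.008, -2.973, -0.0]
ft_force: [0.1, 0.4, 0.6]
width: 87.6
grasp_force: 0.0
```

```bash
python3 - <<'E'
from h import *
s=get_image('side');print(cap(s,'blue')[0][0])
go(457.1,-191.1,75,53)
E
```

```text
(np.int32(93), array([271.8, 337.6]))
pos [ 456.7 -189.6  160.8] yawY 52.53 q6 -1.33 F [ 0.5  0.3 -0.1] t 31.2 w 87.9
shift [-0.0044 -0.0032  0.286 ] turn [-0.0002 -0.0009 -0.0055]
```

>>> step_arm(deltas=[[[-0.004,-0.003,0.08],[0,0,0],1],[[-0.004,-0.003,0.16],[0,0,0],1],[[-0.004,-0.003,0.22],[0,0,0],1],[[-0.004,-0.003,0.26],[0,0,0],1],[[-0.004,-0.003,0.28],[0,0,0],1],[[-0.004,-0.003,0.286],[0,0,0],1],[[-0.004,-0.003,0.286],[0,0,0],-1],[[-0.004,-0.003,0.286],[0,0,0],-1],[[-0.004,-0.003,0.286],[0,0,0],-1],[[-0.004,-0.003,0.286],[0,0,0],-1],[[-0.004,-0.003,0.286],[0,0,0],-1],[[-0.004,-0.003,0.286],[0,0,0],-1],[[-0.004,-0.003,0.286],[0,0,0],-1],[[-0.004,-0.003,0.286],[0,0,0],-1],[[-0.004,-0.003,0.286],[0,0,0],-1],[[-0.004,-0.003,0.286],[0,0,0],-1],[[-0.004,-0.003,0.286],[0,0,0],-1]])

```text
t: 32.62
ee_pos: [457.7, -191.2, 75.7]
orientation: [1.007, 2.976, -0.0]
ft_force: [-0.4, 0.6, 1.5]
width: 36.0
grasp_force: 29.8
```

```bash
python3 - <<'E'
from h import *
press(-75,125,-17.5)
E
```

```text
pos [ 457.7 -191.2   75.7] yawY 52.62 q6 -1.34 F [-0.4  0.6  1.5] t 32.6 w 36.0
shift [ 0.2853  0.6831 -0.1642] turn [0.     0.     0.8159]
```

>>> step_arm(deltas=[[[0,0,-0.05],[0,0,0],-1],[[0,0,-0.12],[0,0,0],-1],[[0.02,0.05,-0.17],[0,0,0.03],-1],[[0.05,0.12,-0.2],[0,0,0.1],-1],[[0.08,0.2,-0.2],[0,0,0.18],-1],[[0.12,0.28,-0.2],[0,0,0.26],-1],[[0.155,0.37,-0.2],[0,0,0.34],-1],[[0.19,0.46,-0.2],[0,0,0.42],-1],[[0.22,0.54,-0.2],[0,0,0.5],-1],[[0.25,0.6,-0.2],[0,0,0.58],-1],[[0.27,0.65,-0.19],[0,0,0.66],-1],[[0.285,0.683,-0.18],[0,0,0.74],-1],[[0.285,0.683,-0.164],[0,0,0.8],-1],[[0.285,0.683,-0.164],[0,0,0.816],-1],[[0.285,0.683,-0.164],[0,0,0.816],-1]])

```text
t: 33.87
ee_pos: [513.4, 23.5, 124.3]
orientation: [-2.532, -1.859, 0.002]
ft_force: [0.0, 0.2, -2.5]
width: 35.9
grasp_force: 29.8
```

```bash
python3 - <<'E'
from h import *
press(-18.5,86.3,-17.5)
E
```

```text
pos [513.4  23.5 124.3] yawY -17.42 q6 0.33 F [ 0.   0.2 -2.5] t 33.9 w 35.9
shift [0.0006 0.1907 0.1264] turn [-0.001   0.0004  0.0009]
```

>>> step_arm(deltas=[[[0,0.01,0.04],[0,0,0],-1],[[0,0.03,0.09],[0,0,0],-1],[[0,0.06,0.12],[0,0,0],-1],[[0,0.1,0.126],[0,0,0],-1],[[0,0.14,0.126],[0,0,0],-1],[[0,0.165,0.126],[0,0,0],-1],[[0,0.18,0.126],[0,0,0],-1],[[0,0.19,0.126],[0,0,0],-1],[[0,0.19,0.126],[0,0,0],-1],[[0,0.19,0.126],[0,0,0],-1],[[0,0.19,0.126],[0,0,0],-1],[[0,0.19,0.126],[0,0,0],-1],[[0,0.19,0.126],[0,0,0],-1],[[0,0.19,0.126],[0,0,0],-1],[[0,0.19,0.126],[0,0,0],-1],[[0,0.19,0.126],[0,0,0],-1],[[0,0.19,0.126],[0,0,0],-1],[[0,0.19,0.126],[0,0,0],-1],[[0,0.19,0.126],[0,0,0],-1],[[0,0.19,0.126],[0,0,0],-1]])

```text
t: 35.53
ee_pos: [568.2, 6.3, 87.0]
orientation: [-2.533, -1.858, 0.001]
ft_force: [-4.9, -0.9, -4.2]
width: 36.0
grasp_force: 29.8
```

```bash
python3 - <<'E'
from h import *
im=get_image('side');crop(im,'s9',250,120,400,260,4);press(-18.5,86,-17.5)
E
python3 pad.py s9
```

```text
pos [568.2   6.3  87. ] yawY -17.5 q6 0.3 F [-4.6 -0.7 -4.2] t 35.6 w 36.0
shift [ 0.0006 -0.0012  0.0035] turn [-0.0002  0.0001 -0.    ]
10mm = [-11.3  -9. ]
s9 0.968 -13 -12
```

Pad about 12 mm in. Hold a further second or so, then retreat.

>>> step_arm(deltas=[[[0,0,0],[0,0,0],-1],[[0,0,0],[0,0,0],-1],[[0,0,0],[0,0,0],-1],[[0,0,0],[0,0,0],-1],[[0,0,0],[0,0,0],-1],[[0,0,0],[0,0,0],-1],[[0,0,0],[0,0,0],-1],[[0,0,0],[0,0,0],-1],[[0,0,0],[0,0,0],-1],[[0,0,0],[0,0,0],-1],[[0,0,0],[0,0,0],-1],[[0,0,0],[0,0,0],-1],[[0,-0.02,0],[0,0,0],-1],[[0,-0.06,0],[0,0,0],-1],[[0,-0.11,0],[0,0,0],-1],[[0,-0.15,0],[0,0,0],-1],[[0,-0.18,-0.01],[0,0,0.02],-1],[[0,-0.2,-0.03],[0,0,0.06],-1],[[0,-0.21,-0.05],[0,0,0.14],-1],[[0,-0.21,-0.05],[0,0,0.22],-1]])

```text
t: 37.3
ee_pos: [509.6, 25.8, 103.8]
orientation: [2.806, 1.408, 0.007]
ft_force: [0.4, -0.2, -3.0]
width: 36.2
grasp_force: 29.8
```

```bash
python3 - <<'E'
from h import *
press(-81,100,-107.5)
E
```

```text
pos [509.6  25.8 103.8] yawY -36.72 q6 0.67 F [ 0.4 -0.2 -3. ] t 37.3 w 36.2
shift [-0.0038 -0.0026  0.0126] turn [ 0.0009 -0.0034  0.8235]
```

>>> step_arm(deltas=[[[0,0,0],[0,0,0.08],-1],[[0,0,0],[0,0,0.16],-1],[[0,0,0],[0,0,0.24],-1],[[0,0,0],[0,0,0.32],-1],[[0,0,0],[0,0,0.4],-1],[[0,0,0],[0,0,0.48],-1],[[0,0,0],[0,0,0.56],-1],[[0,0,0],[0,0,0.64],-1],[[0,0,0],[0,0,0.72],-1],[[0,0,0],[0,0,0.78],-1],[[0,0,0],[0,0,0.82],-1],[[0,0,0],[0,0,0.82],-1]])

```text
t: 38.3
ee_pos: [509.7, 25.6, 102.9]
orientation: [-3.106, 0.464, -0.006]
ft_force: [-0.5, -0.4, -1.9]
width: 36.0
grasp_force: 29.8
```

```bash
python3 - <<'E'
from h import *
press(-16,86.5,-107.5)
E
```

```text
pos [509.7  25.6 102.9] yawY -107.01 q6 1.89 F [-0.5 -0.4 -1.9] t 38.3 w 36.0
shift [0.2122 0.0039 0.0554] turn [-0.0009 -0.0024  0.0057]
```

>>> step_arm(deltas=[[[0.03,0,0.02],[0,0,0.006],-1],[[0.08,0.004,0.04],[0,0,0.006],-1],[[0.13,0.004,0.055],[0,0,0.006],-1],[[0.165,0.004,0.055],[0,0,0.006],-1],[[0.185,0.004,0.055],[0,0,0.006],-1],[[0.2,0.004,0.055],[0,0,0.006],-1],[[0.212,0.004,0.055],[0,0,0.006],-1],[[0.212,0.004,0.055],[0,0,0.006],-1],[[0.212,0.004,0.055],[0,0,0.006],-1],[[0.212,0.004,0.055],[0,0,0.006],-1],[[0.212,0.004,0.055],[0,0,0.006],-1],[[0.212,0.004,0.055],[0,0,0.006],-1],[[0.212,0.004,0.055],[0,0,0.006],-1],[[0.212,0.004,0.055],[0,0,0.006],-1],[[0.212,0.004,0.055],[0,0,0.006],-1],[[0.212,0.004,0.055],[0,0,0.006],-1],[[0.212,0.004,0.055],[0,0,0.006],-1],[[0.212,0.004,0.055],[0,0,0.006],-1],[[0.212,0.004,0.055],[0,0,0.006],-1],[[0.212,0.004,0.055],[0,0,0.006],-1]])

```text
t: 39.97
ee_pos: [568.7, 5.5, 85.5]
orientation: [3.105, -0.475, -0.001]
ft_force: [-4.5, 1.4, -4.8]
width: 36.1
grasp_force: 29.8
```

```bash
python3 - <<'E'
from h import *
im=get_image('side');crop(im,'s10',250,120,400,260,4);press(-62,83.3,-107.5)
E
python3 pad.py s10
```

```text
pos [568.7   5.6  85.5] yawY -107.4 q6 1.86 F [-4.7  0.6 -5.7] t 40.0 w 35.4
shift [-0.1484 -0.0026  0.0074] turn [0.0001 0.0002 0.0011]
10mm = [-11.3  -9. ]
s10 0.956 -14 -12
```

Pad about 12.5 mm in. Hold, retreat and set down.

>>> step_arm(deltas=[[[0,0,0],[0,0,0],-1],[[0,0,0],[0,0,0],-1],[[0,0,0],[0,0,0],-1],[[0,0,0],[0,0,0],-1],[[0,0,0],[0,0,0],-1],[[0,0,0],[0,0,0],-1],[[0,0,0],[0,0,0],-1],[[0,0,0],[0,0,0],-1],[[0,0,0],[0,0,0],-1],[[0,0,0],[0,0,0],-1],[[0,0,0],[0,0,0],-1],[[0,0,0],[0,0,0],-1],[[-0.02,0,0],[0,0,0],-1],[[-0.06,0,0],[0,0,0],-1],[[-0.1,0,0],[0,0,0],-1],[[-0.13,0,0],[0,0,0],-1],[[-0.148,-0.002,0.003],[0,0,0],-1],[[-0.148,-0.002,0.006],[0,0,0],-1],[[-0.148,-0.002,0.007],[0,0,0],-1],[[-0.148,-0.002,0.007],[0,0,0],1]])

```text
t: 41.73
ee_pos: [528.0, 19.5, 83.9]
orientation: [-3.105, 0.475, -0.003]
ft_force: [0.1, 0.2, -0.9]
width: 39.5
grasp_force: 0.0
```

>>> step_arm(deltas=[[[0,0,0],[0,0,0],1],[[0,0,0],[0,0,0],1],[[0,0,0],[0,0,0],1],[[0,0,-0.05],[0,0,0],1],[[0,0,-0.13],[0,0,0],1],[[0,0,-0.17],[0,0,-0.06],1],[[0,0,-0.17],[0,0,-0.14],1],[[0,0,-0.17],[0,0,-0.22],1],[[0,0,-0.17],[0,0,-0.3],1],[[0,0,-0.17],[0,0,-0.38],1],[[0,0,-0.17],[0,0,-0.46],1],[[0,0,-0.17],[0,0,-0.54],1],[[0,0,-0.17],[0,0,-0.62],1],[[0,0,-0.17],[0,0,-0.7],1],[[0,0,-0.17],[0,0,-0.78],1],[[0,0,-0.17],[0,0,-0.86],1],[[0,0,-0.17],[0,0,-0.93],1],[[0,0,-0.17],[0,0,-1],1],[[0,0,-0.17],[0,0,-1],1]])

```text
t: 43.32
ee_pos: [526.8, 19.5, 134.5]
orientation: [2.593, 1.774, 0.0]
ft_force: [-0.1, -0.3, -0.8]
width: 87.8
grasp_force: 0.0
```

```bash
python3 - <<'E'
from h import *
press(-62,83,-17.5)
E
```

```text
pos [526.8  19.5 134.5] yawY -21.25 q6 0.39 F [-0.1 -0.3 -0.8] t 43.3 w 87.8
shift [ 1.000e-04 -1.400e-03  1.717e-01] turn [ 0.0001 -0.     -0.0436]
```

>>> step_arm(deltas=[[[0,0.002,0.02],[0,0,-0.044],1],[[0,0.003,0.07],[0,0,-0.044],1],[[0,0.003,0.12],[0,0,-0.044],1],[[0,0.003,0.16],[0,0,-0.044],1],[[0,0.003,0.171],[0,0,-0.044],1],[[0,0.003,0.171],[0,0,-0.044],-1],[[0,0.003,0.171],[0,0,-0.044],-1],[[0,0.003,0.171],[0,0,-0.044],-1],[[0,0.003,0.171],[0,0,-0.044],-1],[[0,0.003,0.171],[0,0,-0.044],-1],[[0,0.003,0.171],[0,0,-0.044],-1],[[0,0.003,0.171],[0,0,-0.044],-1],[[0,0.003,0.171],[0,0,-0.044],-1],[[0,0.003,0.171],[0,0,-0.044],-1],[[0,0.003,0.171],[0,0,-0.044],-1],[[0,0.003,0.171],[0,0,-0.044],-1]])

```text
t: 44.65
ee_pos: [527.7, 19.2, 83.3]
orientation: [2.536, 1.854, 0.0]
ft_force: [0.1, -0.3, 0.5]
width: 35.8
grasp_force: 29.9
```

>>> step_arm(deltas=[[[0,-0.01,-0.02],[0,0,0],-1],[[0,-0.04,-0.04],[0,0,0],-1],[[0,-0.07,-0.058],[0,0,0.06],-1],[[0,-0.07,-0.058],[0,0,0.14],-1],[[0,-0.07,-0.058],[0,0,0.22],-1],[[0,-0.07,-0.058],[0,0,0.3],-1],[[0,-0.07,-0.058],[0,0,0.38],-1],[[0,-0.07,-0.058],[0,0,0.46],-1],[[0,-0.07,-0.058],[0,0,0.54],-1],[[0,-0.07,-0.058],[0,0,0.62],-1],[[0,-0.07,-0.058],[0,0,0.7],-1],[[0,-0.07,-0.058],[0,0,0.78],-1],[[0,-0.07,-0.058],[0,0,0.86],-1],[[0,-0.07,-0.058],[0,0,0.93],-1],[[0,-0.07,-0.058],[0,0,0.98],-1],[[0,-0.07,-0.058],[0,0,1],-1],[[0,-0.07,-0.058],[0,0,1],-1]])

```text
t: 46.07
ee_pos: [506.5, 25.8, 100.8]
orientation: [3.119, -0.374, -0.001]
ft_force: [-0.1, -0.3, -2.2]
width: 35.8
grasp_force: 29.9
```

```bash
python3 - <<'E'
from h import *
press(-15.5,86,-107.5)
E
```

```text
pos [506.5  25.8 100.8] yawY -103.67 q6 1.84 F [-0.1 -0.3 -2.2] t 46.1 w 35.8
shift [0.2242 0.0144 0.0493] turn [0.0001 0.0005 0.0445]
```

>>> step_arm(deltas=[[[0.03,0,0.02],[0,0,0.044],-1],[[0.08,0.007,0.04],[0,0,0.044],-1],[[0.13,0.01,0.048],[0,0,0.044],-1],[[0.17,0.012,0.048],[0,0,0.044],-1],[[0.195,0.014,0.048],[0,0,0.044],-1],[[0.21,0.014,0.048],[0,0,0.044],-1],[[0.222,0.014,0.048],[0,0,0.044],-1],[[0.222,0.014,0.048],[0,0,0.044],-1],[[0.222,0.014,0.048],[0,0,0.044],-1],[[0.222,0.014,0.048],[0,0,0.044],-1],[[0.222,0.014,0.048],[0,0,0.044],-1],[[0.222,0.014,0.048],[0,0,0.044],-1],[[0.222,0.014,0.048],[0,0,0.044],-1],[[0.222,0.014,0.048],[0,0,0.044],-1],[[0.222,0.014,0.048],[0,0,0.044],-1],[[0.222,0.014,0.048],[0,0,0.044],-1],[[0.222,0.014,0.048],[0,0,0.044],-1],[[0.222,0.014,0.048],[0,0,0.044],-1],[[0.222,0.014,0.048],[0,0,0.044],-1],[[0.222,0.014,0.048],[0,0,0.044],-1]])

```text
t: 47.73
ee_pos: [569.5, 5.9, 85.9]
orientation: [3.105, -0.474, -0.004]
ft_force: [-4.6, 0.4, -2.0]
width: 36.1
grasp_force: 29.9
```

```bash
python3 - <<'E'
from h import *
im=get_image('side');crop(im,'s11',250,120,400,260,4);press(-62,83.3,-107.5)
E
python3 pad.py s11
```

```text
pos [569.5   5.9  85.9] yawY -107.37 q6 1.86 F [-4.4 -0.7 -1. ] t 47.8 w 36.2
shift [-0.1505 -0.0009  0.009 ] turn [0.0006 0.0016 0.0015]
10mm = [-11.3  -9. ]
s11 0.952 -15 -12
```

Pad about 13 mm in. Hold, retreat, set down to square up, re-grip and lift.

>>> step_arm(deltas=[[[0,0,0],[0,0,0],-1],[[0,0,0],[0,0,0],-1],[[0,0,0],[0,0,0],-1],[[0,0,0],[0,0,0],-1],[[0,0,0],[0,0,0],-1],[[0,0,0],[0,0,0],-1],[[0,0,0],[0,0,0],-1],[[0,0,0],[0,0,0],-1],[[0,0,0],[0,0,0],-1],[[0,0,0],[0,0,0],-1],[[0,0,0],[0,0,0],-1],[[0,0,0],[0,0,0],-1],[[-0.02,0,0],[0,0,0],-1],[[-0.06,0,0],[0,0,0],-1],[[-0.1,0,0],[0,0,0],-1],[[-0.13,0,0],[0,0,0],-1],[[-0.15,0,0.003],[0,0,0],-1],[[-0.15,0,0.007],[0,0,0],-1],[[-0.15,0,0.008],[0,0,0],-1],[[-0.15,0,0.008],[0,0,0],0.1]])

```text
t: 49.5
ee_pos: [529.3, 19.3, 84.1]
orientation: [-3.105, 0.475, -0.002]
ft_force: [-0.2, 0.2, 0.4]
width: 39.9
grasp_force: 0.0
```

>>> step_arm(deltas=[[[0,0,0],[0,0,0],0.1],[[0,0,0],[0,0,0],0.1],[[0,0,0],[0,0,0],0.1],[[0,0,0],[0,0,0],-1],[[0,0,0],[0,0,0],-1],[[0,0,0],[0,0,0],-1],[[0,0,0],[0,0,0],-1],[[0,0,0],[0,0,0],-1],[[0,0,0],[0,0,0],-1],[[0,0,0],[0,0,0],-1]])

```text
t: 50.33
ee_pos: [528.5, 19.2, 83.8]
orientation: [3.105, -0.475, 0.0]
ft_force: [0.0, 0.3, 0.8]
width: 35.8
grasp_force: 29.9
```

```bash
python3 - <<'E'
from h import *
go(531.4,309.9,250,-106.4);go(531.4,309.9,142,-106.4)
E
```

```text
pos [528.5  19.2  83.8] yawY -107.4 q6 1.89 F [0.  0.3 0.8] t 50.3 w 35.8
shift [-0.2802 -0.9275 -0.5541] turn [-0.     -0.0002 -0.0116]
pos [528.5  19.2  83.8] yawY -107.4 q6 1.89 F [0.  0.3 0.8] t 50.3 w 35.8
shift [-0.2803 -0.9275 -0.1941] turn [-0.     -0.0002 -0.0116]
```

>>> step_arm(deltas=[[[0,0,-0.05],[0,0,0],-1],[[0,0,-0.15],[0,0,0],-1],[[0,0,-0.27],[0,0,0],-1],[[0,0,-0.39],[0,0,0],-1],[[-0.02,-0.06,-0.5],[0,0,-0.012],-1],[[-0.05,-0.15,-0.554],[0,0,-0.012],-1],[[-0.08,-0.26,-0.554],[0,0,-0.012],-1],[[-0.12,-0.38,-0.554],[0,0,-0.012],-1],[[-0.155,-0.5,-0.554],[0,0,-0.012],-1],[[-0.19,-0.62,-0.554],[0,0,-0.012],-1],[[-0.22,-0.73,-0.554],[0,0,-0.012],-1],[[-0.25,-0.82,-0.554],[0,0,-0.012],-1],[[-0.27,-0.89,-0.54],[0,0,-0.012],-1],[[-0.28,-0.927,-0.48],[0,0,-0.012],-1],[[-0.28,-0.927,-0.39],[0,0,-0.012],-1],[[-0.28,-0.927,-0.3],[0,0,-0.012],-1],[[-0.28,-0.927,-0.23],[0,0,-0.012],-1],[[-0.28,-0.927,-0.2],[0,0,-0.012],-1],[[-0.28,-0.927,-0.194],[0,0,-0.012],-1],[[-0.28,-0.927,-0.194],[0,0,-0.012],-1]])

```text
t: 52.0
ee_pos: [531.1, 309.6, 141.7]
orientation: [3.109, -0.447, -0.002]
ft_force: [0.6, -1.1, -2.8]
width: 35.8
grasp_force: 29.9
```

```bash
python3 - <<'E'
from h import *
go(531.0,309.9,127,-106.4)
E
```

```text
pos [531.1 309.6 141.7] yawY -106.37 q6 2.36 F [ 0.6 -1.1 -2.8] t 52.0 w 35.8
shift [-0.0006 -0.0008  0.0489] turn [0.0006 0.0006 0.0003]
```

>>> step_arm(deltas=[[[-0.001,-0.001,0.012],[0,0,0],-1],[[-0.001,-0.001,0.024],[0,0,0],-1],[[-0.001,-0.001,0.036],[0,0,0],-1],[[-0.001,-0.001,0.048],[0,0,0],-1],[[-0.001,-0.001,0.055],[0,0,0],-1],[[-0.001,-0.001,0.055],[0,0,0],-1]])

```text
t: 52.5
ee_pos: [530.8, 310.0, 125.1]
orientation: [3.109, -0.447, -0.001]
ft_force: [-1.3, 0.3, -2.9]
width: 36.0
grasp_force: 29.9
```

>>> step_arm(deltas=[[[0,0,0.015],[0,0,0],-1],[[0,0,0.032],[0,0,0],-1],[[0,0,0.05],[0,0,0],-1],[[0,0,0.068],[0,0,0],-1],[[0,0,0.08],[0,0,0],-1],[[0,0,0.089],[0,0,0],-1],[[0,0,0.09],[0,0,0],-1]])

```text
t: 53.08
ee_pos: [531.0, 310.0, 98.0]
orientation: [3.109, -0.447, -0.001]
ft_force: [-1.0, 0.6, -2.4]
width: 35.7
grasp_force: 30.0
```

```bash
python3 - <<'E'
from h import *
go(531.0,309.9,97.8,-106.4)
E
```

```text
pos [531. 310.  98.] yawY -106.37 q6 2.37 F [-1.   0.6 -2.4] t 53.1 w 35.7
shift [0.     0.0005 0.0007] turn [0.0003 0.0002 0.0003]
```

>>> step_arm(deltas=[[[0,0,0.001],[0,0,0],1],[[0,0,0.001],[0,0,0],1],[[0,0,0.001],[0,0,0],1],[[0,0,0.001],[0,0,0],1],[[0,0,0.001],[0,0,0],1],[[0,0,-0.02],[0,0,0],1],[[0,0,-0.1],[0,0,0],1],[[0,0,-0.22],[0,0,0],1],[[0,0,-0.34],[0,0,0],1],[[0,0,-0.42],[0,0,0],1]])

```text
t: 53.92
ee_pos: [532.0, 310.6, 228.3]
orientation: [-3.108, 0.447, -0.004]
ft_force: [0.8, 0.1, 0.7]
width: 87.8
grasp_force: 0.0
```

```bash
python3 - <<'E'
from h import *
t=get_image('top');s=get_image('side')
for c in('blue','red'):print(c,cap(t,c)[0],cap(s,c)[0])
def m(im,col):
    L,l=cap(im,col); return l
for c,im in(('red',t),('red',s)):
    L,l=cap(im,c)
go(520,0,225,-50);go(586,-289,225,116.6)
E
```

```text
blue [(np.int32(43), array([200.2, 242. ]))] [(np.int32(90), array([270.1, 339.3])), (np.int32(220), array([273.6, 344.8]))]
red [(np.int32(155), array([438.3, 203.2])), (np.int32(34), array([161.4, 229.7]))] [(np.int32(75), array([365.6, 120.7])), (np.int32(150), array([224.6, 379.9])), (np.int32(275), array([231.2, 383. ]))]
pos [533.7 311.6 230.2] yawY -106.37 q6 2.37 F [ 0.6 -0.4  0.3] t 54.0 w 87.6
shift [0.2488 1.0095 0.0121] turn [-0.0019 -0.0062 -0.6559]
pos [533.7 311.6 230.2] yawY -106.37 q6 2.37 F [ 0.6 -0.4  0.3] t 54.0 w 87.6
shift [0.7314 1.8717 0.0095] turn [-0.0073  0.0032  1.5944]
```

Red is unmoved. Approaching with the same grasp plan.

>>> step_arm(deltas=[[[0.01,0.05,0.01],[0,0,-0.08],1],[[0.03,0.13,0.01],[0,0,-0.16],1],[[0.05,0.21,0.01],[0,0,-0.24],1],[[0.07,0.29,0.01],[0,0,-0.32],1],[[0.09,0.37,0.01],[0,0,-0.4],1],[[0.11,0.45,0.01],[0,0,-0.48],1],[[0.13,0.53,0.01],[0,0,-0.56],1],[[0.15,0.61,0.01],[0,0,-0.64],1],[[0.17,0.69,0.01],[0,0,-0.72],1],[[0.19,0.77,0.01],[0,0,-0.8],1],[[0.21,0.85,0.01],[0,0,-0.87],1],[[0.23,0.92,0.01],[0,0,-0.94],1],[[0.25,0.99,0.01],[0,0,-0.98],1]])

```text
t: 55.1
ee_pos: [518.5, 2.8, 220.8]
orientation: [-2.602, -1.76, 0.002]
ft_force: [-0.6, 0.5, -0.7]
width: 87.6
grasp_force: 0.0
```

```bash
python3 - <<'E'
from h import *
t=get_image('top');s=get_image('side')
print('red',cap(t,'red')[0],cap(s,'red')[0])
# red cap centre from side: hand corners s1 (cap top)
c=lambda L,x0,y0:[(x0+a/4-.375,y0+b/4-.375) for a,b in L]
print(ray(s,c([(412,68),(463,68),(463,98),(413,95)],255,100),110).mean(0), ray(t,[[438.3,203.2]],110))
go(586.1,-289.0,160,26.6)
E
```

```text
red [(np.int32(150), array([438.4, 203.3])), (np.int32(173), array([151.9, 224.8]))] [(np.int32(150), array([224.5, 379.9])), (np.int32(243), array([231.1, 383.1]))]
[ 587.92023306 -288.99635398  110.        ] [[ 583.23924723 -291.33162823  110.        ]]
pos [518.7   1.8 220.9] yawY -22.24 q6 0.37 F [ 0.4 -0.3  0.1] t 55.2 w 87.6
shift [-0.812   0.5749  0.2031] turn [-8.000e-04  3.000e-04 -5.682e-01]
```

>>> step_arm(deltas=[[[-0.06,0.04,0.01],[0,0,-0.05],1],[[-0.15,0.1,0.02],[0,0,-0.12],1],[[-0.25,0.17,0.03],[0,0,-0.19],1],[[-0.35,0.24,0.04],[0,0,-0.26],1],[[-0.45,0.31,0.05],[0,0,-0.33],1],[[-0.55,0.38,0.06],[0,0,-0.4],1],[[-0.64,0.45,0.08],[0,0,-0.47],1],[[-0.72,0.51,0.1],[0,0,-0.53],1],[[-0.78,0.55,0.13],[0,0,-0.568],1],[[-0.812,0.575,0.16],[0,0,-0.568],1],[[-0.812,0.575,0.19],[0,0,-0.568],1],[[-0.812,0.575,0.203],[0,0,-0.568],1],[[-0.812,0.575,0.203],[0,0,-0.568],1],[[-0.812,0.575,0.203],[0,0,-0.568],1]])

```text
t: 56.37
ee_pos: [587.0, -284.9, 160.3]
orientation: [-1.648, -2.673, -0.0]
ft_force: [0.6, -0.7, 0.5]
width: 87.6
grasp_force: 0.0
```

```bash
python3 - <<'E'
from h import *
s=get_image('side');print(cap(s,'red')[0]);crop(s,'s12',320,80,420,180,5)
go(586.1,-289.0,75,26.6)
E
```

```text
[(np.int32(148), array([224.3, 380. ])), (np.int32(229), array([231.2, 383.1]))]
pos [ 587.4 -285.2  160.8] yawY 26.71 q6 -0.94 F [-0.4 -1.1 -0.3] t 56.4 w 87.9
shift [-0.0095 -0.0096  0.2861] turn [-0.     -0.0002  0.0012]
```

>>> step_arm(deltas=[[[-0.005,-0.005,0.06],[0,0,0],1],[[-0.01,-0.01,0.13],[0,0,0],1],[[-0.01,-0.01,0.19],[0,0,0],1],[[-0.01,-0.01,0.24],[0,0,0],1],[[-0.01,-0.01,0.27],[0,0,0],1],[[-0.01,-0.01,0.285],[0,0,0],1],[[-0.01,-0.01,0.285],[0,0,0],1],[[-0.01,-0.01,0.285],[0,0,0],-1],[[-0.01,-0.01,0.285],[0,0,0],-1],[[-0.01,-0.01,0.285],[0,0,0],-1],[[-0.01,-0.01,0.285],[0,0,0],-1],[[-0.01,-0.01,0.285],[0,0,0],-1],[[-0.01,-0.01,0.285],[0,0,0],-1],[[-0.01,-0.01,0.285],[0,0,0],-1],[[-0.01,-0.01,0.285],[0,0,0],-1],[[-0.01,-0.01,0.285],[0,0,0],-1],[[-0.01,-0.01,0.285],[0,0,0],-1]])

```text
t: 57.83
ee_pos: [586.1, -290.6, 75.0]
orientation: [1.649, 2.674, 0.0]
ft_force: [0.8, 0.3, -0.2]
width: 36.2
grasp_force: 29.9
```

```bash
python3 - <<'E'
from h import *
press(-78,125,-17.5)
E
```

```text
pos [ 586.1 -290.6   75. ] yawY 26.67 q6 -0.94 F [ 0.8  0.3 -0.2] t 57.8 w 36.2
shift [ 1.0505  0.2484 -0.1665] turn [1.00e-04 0.00e+00 5.14e-01]
```

>>> step_arm(deltas=[[[0,0,-0.06],[0,0,0],-1],[[0,0,-0.15],[0,0,0],-1],[[0.04,0,-0.24],[0,0,0.03],-1],[[0.1,0.02,-0.32],[0,0,0.07],-1],[[0.19,0.04,-0.36],[0,0,0.12],-1],[[0.29,0.06,-0.36],[0,0,0.17],-1],[[0.39,0.09,-0.36],[0,0,0.22],-1],[[0.5,0.12,-0.36],[0,0,0.27],-1],[[0.61,0.15,-0.36],[0,0,0.32],-1],[[0.72,0.17,-0.36],[0,0,0.37],-1],[[0.82,0.2,-0.36],[0,0,0.42],-1],[[0.91,0.22,-0.36],[0,0,0.47],-1],[[0.97,0.24,-0.36],[0,0,0.51],-1],[[1,0.248,-0.36],[0,0,0.514],-1],[[1,0.248,-0.36],[0,0,0.514],-1]])

```text
t: 59.08
ee_pos: [517.1, 12.2, 182.8]
orientation: [-2.53, -1.862, 0.001]
ft_force: [0.5, 0.1, -3.4]
width: 35.7
grasp_force: 29.9
```

```bash
python3 - <<'E'
from h import *
press(-65,85.5,-17.5);press(-18.5,85.5,-17.5)
E
```

```text
pos [517.1  12.2 182.8] yawY -17.29 q6 0.3 F [ 0.5  0.1 -3.4] t 59.1 w 35.7
shift [0.033  0.0127 0.3244] turn [-0.0006  0.0001  0.0025]
pos [517.1  12.2 182.8] yawY -17.29 q6 0.3 F [ 0.5  0.1 -3.4] t 59.1 w 35.7
shift [0.0324 0.1677 0.3243] turn [-0.0006  0.0001  0.0025]
```

>>> step_arm(deltas=[[[0.015,0,0.05],[0,0,0.002],-1],[[0.032,0,0.13],[0,0,0.002],-1],[[0.032,0,0.21],[0,0,0.002],-1],[[0.032,0,0.27],[0,0,0.002],-1],[[0.032,0.02,0.31],[0,0,0.002],-1],[[0.032,0.05,0.323],[0,0,0.002],-1],[[0.032,0.09,0.323],[0,0,0.002],-1],[[0.032,0.125,0.323],[0,0,0.002],-1],[[0.032,0.15,0.323],[0,0,0.002],-1],[[0.032,0.168,0.323],[0,0,0.002],-1],[[0.032,0.168,0.323],[0,0,0.002],-1],[[0.032,0.168,0.323],[0,0,0.002],-1],[[0.032,0.168,0.323],[0,0,0.002],-1],[[0.032,0.168,0.323],[0,0,0.002],-1],[[0.032,0.168,0.323],[0,0,0.002],-1],[[0.032,0.168,0.323],[0,0,0.002],-1],[[0.032,0.168,0.323],[0,0,0.002],-1],[[0.032,0.168,0.323],[0,0,0.002],-1],[[0.032,0.168,0.323],[0,0,0.002],-1],[[0.032,0.168,0.323],[0,0,0.002],-1]])

```text
t: 60.75
ee_pos: [567.8, 4.9, 86.1]
orientation: [-2.535, -1.854, 0.002]
ft_force: [-4.9, -1.4, -1.0]
width: 36.0
grasp_force: 30.0
```

```bash
python3 - <<'E'
from h import *
im=get_image('side');crop(im,'s13',250,120,400,260,4);press(-80,100,-17.5)
E
python3 pad.py s13
```

```text
pos [567.8   4.9  86.1] yawY -17.66 q6 0.3 F [-5.5 -1.7 -1.8] t 60.8 w 35.6
shift [ 0.0048 -0.2062 -0.0461] turn [-0.0009  0.0004 -0.0018]
10mm = [-11.3  -9. ]
s13 0.971 -12 -11
```

View pics/s13.png

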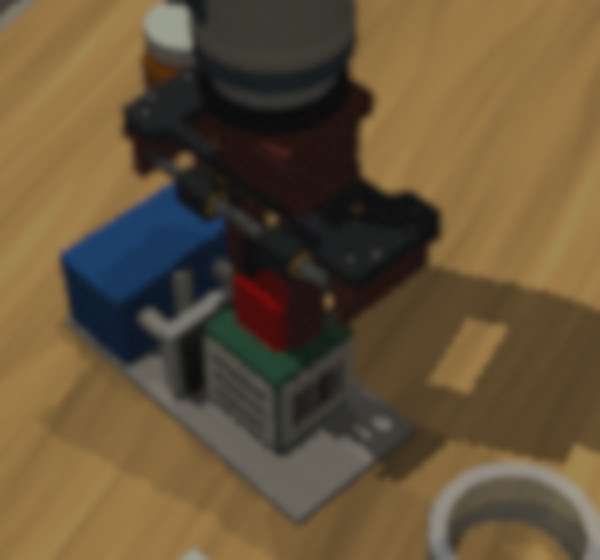

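The side lines (240,380) face the camera and the back bars (320,380) face the robot. The red front is on the pad, about 11 mm in. Hold, then retreat while turning.

>>> step_arm(deltas=[[[0,0,0],[0,0,0],-1],[[0,0,0],[0,0,0],-1],[[0,0,0],[0,0,0],-1],[[0,0,0],[0,0,0],-1],[[0,0,0],[0,0,0],-1],[[0,0,0],[0,0,0],-1],[[0,0,0],[0,0,0],-1],[[0,0,0],[0,0,0],-1],[[0,0,0],[0,0,0],-1],[[0,0,0],[0,0,0],-1],[[0,0,0],[0,0,0],-1],[[0,0,0],[0,0,0],-1],[[0,0,0],[0,0,0],-1],[[0,-0.02,0],[0,0,0],-1],[[0,-0.06,0],[0,0,0],-1],[[0,-0.11,0],[0,0,0],-1],[[0,-0.15,0],[0,0,0],-1],[[0,-0.18,-0.01],[0,0,0.02],-1],[[0,-0.2,-0.03],[0,0,0.06],-1],[[0,-0.21,-0.05],[0,0,0.14],-1]])

```text
t: 62.52
ee_pos: [508.3, 24.5, 101.6]
orientation: [2.718, 1.575, 0.002]
ft_force: [0.4, 0.0, -2.1]
width: 35.9
grasp_force: 30.0
```

```bash
python3 - <<'E'
from h import *
press(-81,100,-107.5)
E
```

```text
pos [508.3  24.5 101.6] yawY -29.81 q6 0.55 F [ 0.4  0.  -2.1] t 62.5 w 35.9
shift [ 0.0025 -0.0012  0.0054] turn [ 3.000e-04 -1.000e-03  9.039e-01]
```

>>> step_arm(deltas=[[[0,0,0],[0,0,0.08],-1],[[0,0,0],[0,0,0.16],-1],[[0,0,0],[0,0,0.24],-1],[[0,0,0],[0,0,0.32],-1],[[0,0,0],[0,0,0.4],-1],[[0,0,0],[0,0,0.48],-1],[[0,0,0],[0,0,0.56],-1],[[0,0,0],[0,0,0.64],-1],[[0,0,0],[0,0,0.72],-1],[[0,0,0],[0,0,0.8],-1],[[0,0,0],[0,0,0.87],-1],[[0,0,0],[0,0,0.9],-1],[[0,0,0],[0,0,0.9],-1]])

```text
t: 63.6
ee_pos: [509.5, 24.3, 101.7]
orientation: [-3.106, 0.468, -0.004]
ft_force: [1.3, -0.3, -2.5]
width: 35.9
grasp_force: 30.0
```

```bash
python3 - <<'E'
from h import *
press(-15.5,86,-107.5)
E
```

```text
pos [509.5  24.3 101.7] yawY -107.12 q6 1.89 F [ 1.3 -0.3 -2.5] t 63.6 w 35.9
shift [ 0.2134 -0.0008  0.0529] turn [-0.0006 -0.0017  0.0044]
```

>>> step_arm(deltas=[[[0.03,0,0.02],[0,0,0.004],-1],[[0.08,0,0.04],[0,0,0.004],-1],[[0.13,0,0.053],[0,0,0.004],-1],[[0.165,0,0.053],[0,0,0.004],-1],[[0.185,0,0.053],[0,0,0.004],-1],[[0.2,0,0.053],[0,0,0.004],-1],[[0.213,0,0.053],[0,0,0.004],-1],[[0.213,0,0.053],[0,0,0.004],-1],[[0.213,0,0.053],[0,0,0.004],-1],[[0.213,0,0.053],[0,0,0.004],-1],[[0.213,0,0.053],[0,0,0.004],-1],[[0.213,0,0.053],[0,0,0.004],-1],[[0.213,0,0.053],[0,0,0.004],-1],[[0.213,0,0.053],[0,0,0.004],-1],[[0.213,0,0.053],[0,0,0.004],-1],[[0.213,0,0.053],[0,0,0.004],-1],[[0.213,0,0.053],[0,0,0.004],-1],[[0.213,0,0.053],[0,0,0.004],-1],[[0.213,0,0.053],[0,0,0.004],-1],[[0.213,0,0.053],[0,0,0.004],-1]])

```text
t: 65.27
ee_pos: [568.7, 5.5, 85.0]
orientation: [3.105, -0.475, -0.003]
ft_force: [-3.9, 3.7, -5.0]
width: 35.9
grasp_force: 30.0
```

```bash
python3 - <<'E'
from h import *
im=get_image('side');crop(im,'s14',250,120,400,260,4);press(-62,83,-107.5)
E
python3 pad.py s14
```

```text
pos [568.7   5.4  85. ] yawY -107.39 q6 1.86 F [-3.   3.2 -4.7] t 65.3 w 36.0
shift [-0.1486 -0.003   0.0069] turn [0.0002 0.0011 0.0012]
10mm = [-11.3  -9. ]
s14 0.955 -14 -11
```

>>> step_arm(deltas=[[[0,0,0],[0,0,0],-1],[[0,0,0],[0,0,0],-1],[[0,0,0],[0,0,0],-1],[[0,0,0],[0,0,0],-1],[[0,0,0],[0,0,0],-1],[[0,0,0],[0,0,0],-1],[[0,0,0],[0,0,0],-1],[[0,0,0],[0,0,0],-1],[[0,0,0],[0,0,0],-1],[[0,0,0],[0,0,0],-1],[[0,0,0],[0,0,0],-1],[[0,0,0],[0,0,0],-1],[[-0.02,0,0],[0,0,0],-1],[[-0.06,0,0],[0,0,0],-1],[[-0.1,0,0],[0,0,0],-1],[[-0.13,0,0],[0,0,0],-1],[[-0.148,-0.002,0.003],[0,0,0],-1],[[-0.148,-0.002,0.006],[0,0,0],-1],[[-0.148,-0.002,0.007],[0,0,0],-1],[[-0.148,-0.002,0.007],[0,0,0],1]])

```text
t: 67.03
ee_pos: [528.8, 18.9, 83.5]
orientation: [-3.105, 0.475, -0.003]
ft_force: [-0.1, 0.3, -0.3]
width: 39.7
grasp_force: 0.0
```

>>> step_arm(deltas=[[[0,0,0],[0,0,0],1],[[0,0,0],[0,0,0],1],[[0,0,0],[0,0,0],1],[[0,0,-0.05],[0,0,0],1],[[0,0,-0.13],[0,0,0],1],[[0,0,-0.17],[0,0,-0.06],1],[[0,0,-0.17],[0,0,-0.14],1],[[0,0,-0.17],[0,0,-0.22],1],[[0,0,-0.17],[0,0,-0.3],1],[[0,0,-0.17],[0,0,-0.38],1],[[0,0,-0.17],[0,0,-0.46],1],[[0,0,-0.17],[0,0,-0.54],1],[[0,0,-0.17],[0,0,-0.62],1],[[0,0,-0.17],[0,0,-0.7],1],[[0,0,-0.17],[0,0,-0.78],1],[[0,0,-0.17],[0,0,-0.86],1],[[0,0,-0.17],[0,0,-0.93],1],[[0,0,-0.17],[0,0,-1],1],[[0,0,-0.17],[0,0,-1],1]])

```text
t: 68.62
ee_pos: [527.8, 19.0, 134.3]
orientation: [2.593, 1.774, 0.0]
ft_force: [0.0, 0.2, 0.5]
width: 87.7
grasp_force: 0.0
```

```bash
python3 - <<'E'
from h import *
press(-61,83,-17.5)
t=get_image('top');print(cap(t,'red')[0])
E
```

```text
pos [527.8  19.  134.3] yawY -21.25 q6 0.38 F [0.  0.2 0.5] t 68.6 w 87.7
shift [ 0.0006 -0.0017  0.1709] turn [ 0.0002 -0.0001 -0.0436]
[(np.int32(172), array([151.8, 224.8]))]
```

>>> step_arm(deltas=[[[0,0.001,0.02],[0,0,-0.044],1],[[0,0.002,0.07],[0,0,-0.044],1],[[0,0.002,0.12],[0,0,-0.044],1],[[0,0.002,0.16],[0,0,-0.044],1],[[0,0.002,0.171],[0,0,-0.044],1],[[0,0.002,0.171],[0,0,-0.044],-1],[[0,0.002,0.171],[0,0,-0.044],-1],[[0,0.002,0.171],[0,0,-0.044],-1],[[0,0.002,0.171],[0,0,-0.044],-1],[[0,0.002,0.171],[0,0,-0.044],-1],[[0,0.002,0.171],[0,0,-0.044],-1],[[0,0.002,0.171],[0,0,-0.044],-1],[[0,0.002,0.171],[0,0,-0.044],-1],[[0,0.002,0.171],[0,0,-0.044],-1],[[0,0.002,0.171],[0,0,-0.044],-1],[[0,0.002,0.171],[0,0,-0.044],-1]])

```text
t: 70.0
ee_pos: [528.3, 18.8, 83.0]
orientation: [2.536, 1.854, 0.0]
ft_force: [0.2, -0.4, 2.1]
width: 35.9
grasp_force: 30.0
```

>>> step_arm(deltas=[[[0,-0.01,-0.02],[0,0,0],-1],[[0,-0.04,-0.04],[0,0,0],-1],[[0,-0.07,-0.058],[0,0,0.06],-1],[[0,-0.07,-0.058],[0,0,0.14],-1],[[0,-0.07,-0.058],[0,0,0.22],-1],[[0,-0.07,-0.058],[0,0,0.3],-1],[[0,-0.07,-0.058],[0,0,0.38],-1],[[0,-0.07,-0.058],[0,0,0.46],-1],[[0,-0.07,-0.058],[0,0,0.54],-1],[[0,-0.07,-0.058],[0,0,0.62],-1],[[0,-0.07,-0.058],[0,0,0.7],-1],[[0,-0.07,-0.058],[0,0,0.78],-1],[[0,-0.07,-0.058],[0,0,0.86],-1],[[0,-0.07,-0.058],[0,0,0.93],-1],[[0,-0.07,-0.058],[0,0,0.98],-1],[[0,-0.07,-0.058],[0,0,1],-1],[[0,-0.07,-0.058],[0,0,1],-1]])

```text
t: 71.42
ee_pos: [507.2, 25.4, 100.5]
orientation: [3.119, -0.374, -0.001]
ft_force: [-0.0, -0.2, -1.8]
width: 35.7
grasp_force: 30.0
```

```bash
python3 - <<'E'
from h import *
press(-15.5,86,-107.5)
E
```

```text
pos [507.2  25.4 100.5] yawY -103.67 q6 1.84 F [-0.  -0.2 -1.8] t 71.4 w 35.7
shift [0.2217 0.0139 0.0483] turn [0.0001 0.0005 0.0445]
```

>>> step_arm(deltas=[[[0.03,0,0.02],[0,0,0.044],-1],[[0.08,0.007,0.04],[0,0,0.044],-1],[[0.13,0.01,0.048],[0,0,0.044],-1],[[0.17,0.012,0.048],[0,0,0.044],-1],[[0.195,0.014,0.048],[0,0,0.044],-1],[[0.21,0.014,0.048],[0,0,0.044],-1],[[0.22,0.014,0.048],[0,0,0.044],-1],[[0.22,0.014,0.048],[0,0,0.044],-1],[[0.22,0.014,0.048],[0,0,0.044],-1],[[0.22,0.014,0.048],[0,0,0.044],-1],[[0.22,0.014,0.048],[0,0,0.044],-1],[[0.22,0.014,0.048],[0,0,0.044],-1],[[0.22,0.014,0.048],[0,0,0.044],-1],[[0.22,0.014,0.048],[0,0,0.044],-1],[[0.22,0.014,0.048],[0,0,0.044],-1],[[0.22,0.014,0.048],[0,0,0.044],-1],[[0.22,0.014,0.048],[0,0,0.044],-1],[[0.22,0.014,0.048],[0,0,0.044],-1],[[0.22,0.014,0.048],[0,0,0.044],-1],[[0.22,0.014,0.048],[0,0,0.044],-1]])

```text
t: 73.08
ee_pos: [569.6, 5.6, 85.6]
orientation: [3.105, -0.475, -0.004]
ft_force: [-4.9, 0.1, -1.3]
width: 35.6
grasp_force: 30.0
```

```bash
python3 - <<'E'
from h import *
im=get_image('side');crop(im,'s15',250,120,400,260,4);press(-62,83,-107.5)
E
python3 pad.py s15
```

```text
pos [569.6   5.6  85.6] yawY -107.38 q6 1.86 F [-5.2 -1.3 -1.7] t 73.1 w 35.8
shift [-0.1512 -0.0016  0.009 ] turn [0.0006 0.0016 0.0014]
10mm = [-11.3  -9. ]
s15 0.952 -14 -12
```

>>> step_arm(deltas=[[[0,0,0],[0,0,0],-1],[[0,0,0],[0,0,0],-1],[[0,0,0],[0,0,0],-1],[[0,0,0],[0,0,0],-1],[[0,0,0],[0,0,0],-1],[[0,0,0],[0,0,0],-1],[[0,0,0],[0,0,0],-1],[[0,0,0],[0,0,0],-1],[[0,0,0],[0,0,0],-1],[[0,0,0],[0,0,0],-1],[[0,0,0],[0,0,0],-1],[[0,0,0],[0,0,0],-1],[[-0.02,0,0],[0,0,0],-1],[[-0.06,0,0],[0,0,0],-1],[[-0.1,0,0],[0,0,0],-1],[[-0.13,0,0],[0,0,0],-1],[[-0.15,0,0.003],[0,0,0],-1],[[-0.15,0,0.007],[0,0,0],-1],[[-0.15,0,0.009],[0,0,0],-1],[[-0.15,0,0.009],[0,0,0],0.1]])

```text
t: 74.85
ee_pos: [529.4, 19.0, 83.4]
orientation: [-3.105, 0.475, -0.003]
ft_force: [-0.3, 0.4, 0.5]
width: 39.5
grasp_force: 0.0
```

>>> step_arm(deltas=[[[0,0,0],[0,0,0],0.1],[[0,0,0],[0,0,0],0.1],[[0,0,0],[0,0,0],0.1],[[0,0,0],[0,0,0],-1],[[0,0,0],[0,0,0],-1],[[0,0,0],[0,0,0],-1],[[0,0,0],[0,0,0],-1],[[0,0,0],[0,0,0],-1],[[0,0,0],[0,0,0],-1],[[0,0,0],[0,0,0],-1]])

```text
t: 75.68
ee_pos: [528.6, 19.0, 83.3]
orientation: [3.105, -0.475, 0.001]
ft_force: [-0.0, -1.3, 0.8]
width: 35.8
grasp_force: 30.0
```

```bash
python3 - <<'E'
from h import *
go(561.2,411.5,260,-106.4)
E
```

```text
pos [528.6  19.   83.3] yawY -107.4 q6 1.89 F [-0.  -1.3  0.8] t 75.7 w 35.8
shift [-0.2872 -1.281  -0.5892] turn [-0.     -0.0002 -0.0116]
```

The last joint would be near its limit there, so I'll turn a quarter (the socket is square).

>>> step_arm(deltas=[[[0,0,-0.05],[0,0,0],-1],[[0,0,-0.15],[0,0,0],-1],[[0,0,-0.27],[0,0,0],-1],[[0,0,-0.39],[0,0,-0.05],-1],[[-0.02,-0.06,-0.5],[0,0,-0.12],-1],[[-0.05,-0.15,-0.58],[0,0,-0.19],-1],[[-0.08,-0.26,-0.59],[0,0,-0.26],-1],[[-0.1,-0.37,-0.59],[0,0,-0.33],-1],[[-0.12,-0.48,-0.59],[0,0,-0.4],-1],[[-0.14,-0.59,-0.59],[0,0,-0.48],-1],[[-0.16,-0.7,-0.59],[0,0,-0.56],-1],[[-0.18,-0.8,-0.59],[0,0,-0.64],-1],[[-0.2,-0.88,-0.59],[0,0,-0.72],-1],[[-0.21,-0.94,-0.59],[0,0,-0.8],-1],[[-0.22,-0.98,-0.59],[0,0,-0.88],-1],[[-0.22,-0.98,-0.59],[0,0,-0.95],-1],[[-0.22,-0.98,-0.59],[0,0,-1],-1],[[-0.22,-0.98,-0.59],[0,0,-1],-1]])

```text
t: 77.18
ee_pos: [552.5, 319.4, 259.1]
orientation: [-2.593, -1.773, 0.003]
ft_force: [-0.3, 0.2, -2.7]
width: 35.7
grasp_force: 30.0
```

```bash
python3 - <<'E'
from h import *
go(561.0,411.5,142,-16.4)
E
```

```text
pos [552.5 319.4 259.1] yawY -21.27 q6 0.88 F [-0.3  0.2 -2.7] t 77.2 w 35.7
shift [ 0.2968 -0.0844  0.3901] turn [-0.001   0.001  -0.0566]
```

>>> step_arm(deltas=[[[0.05,-0.015,0],[0,0,-0.03],-1],[[0.13,-0.04,0],[0,0,-0.056],-1],[[0.21,-0.06,0.01],[0,0,-0.056],-1],[[0.27,-0.08,0.05],[0,0,-0.056],-1],[[0.297,-0.084,0.11],[0,0,-0.056],-1],[[0.297,-0.084,0.19],[0,0,-0.056],-1],[[0.297,-0.084,0.27],[0,0,-0.056],-1],[[0.297,-0.084,0.33],[0,0,-0.056],-1],[[0.297,-0.084,0.37],[0,0,-0.056],-1],[[0.297,-0.084,0.385],[0,0,-0.056],-1],[[0.297,-0.084,0.388],[0,0,-0.056],-1],[[0.297,-0.084,0.388],[0,0,-0.056],-1],[[0.297,-0.084,0.388],[0,0,-0.056],-1]])

```text
t: 78.27
ee_pos: [563.3, 412.1, 145.2]
orientation: [2.52, 1.876, 0.004]
ft_force: [0.4, -0.1, -3.3]
width: 35.8
grasp_force: 30.0
```

```bash
python3 - <<'E'
from h import *
go(561.0,411.5,125,-16.4)
E
```

```text
pos [563.3 412.1 145.2] yawY -16.66 q6 0.91 F [ 0.4 -0.1 -3.3] t 78.3 w 35.8
shift [-0.0041 -0.0068  0.0674] turn [ 0.0009 -0.0012 -0.003 ]
```

>>> step_arm(deltas=[[[0,0,0],[0,0,0],-1],[[0,0,0],[0,0,0],-1],[[0,0,0],[0,0,0],-1]])

```text
t: 78.52
ee_pos: [562.9, 411.7, 144.7]
orientation: [2.52, 1.876, 0.002]
ft_force: [0.2, 0.7, -2.6]
width: 35.7
grasp_force: 30.0
```

```bash
python3 - <<'E'
from h import *
go(561.0,411.5,125,-16.4)
E
```

```text
pos [562.9 411.7 144.7] yawY -16.66 q6 0.91 F [ 0.2  0.7 -2.6] t 78.5 w 35.7
shift [-0.0024 -0.0058  0.0656] turn [ 0.0006 -0.0007 -0.003 ]
```

>>> step_arm(deltas=[[[-0.002,-0.005,0.005],[0,0,-0.003],-1],[[-0.002,-0.005,0.015],[0,0,-0.003],-1],[[-0.002,-0.005,0.027],[0,0,-0.003],-1],[[-0.002,-0.005,0.039],[0,0,-0.003],-1],[[-0.002,-0.005,0.05],[0,0,-0.003],-1],[[-0.002,-0.005,0.06],[0,0,-0.003],-1],[[-0.002,-0.005,0.063],[0,0,-0.003],-1],[[-0.002,-0.005,0.063],[0,0,-0.003],-1]])

```text
t: 79.18
ee_pos: [560.7, 411.2, 124.3]
orientation: [-2.515, -1.882, 0.001]
ft_force: [-0.2, -0.2, -3.3]
width: 35.7
grasp_force: 30.0
```

>>> step_arm(deltas=[[[0,0,0.015],[0,0,0],-1],[[0,0,0.032],[0,0,0],-1],[[0,0,0.05],[0,0,0],-1],[[0,0,0.068],[0,0,0],-1],[[0,0,0.08],[0,0,0],-1],[[0,0,0.089],[0,0,0],-1],[[0,0,0.09],[0,0,0],-1],[[0,0,0.09],[0,0,0],-1]])

```text
t: 79.85
ee_pos: [560.9, 411.4, 97.7]
orientation: [2.515, 1.882, -0.0]
ft_force: [-0.7, 0.1, -3.1]
width: 35.6
grasp_force: 30.0
```

>>> step_arm(deltas=[[[0,0,0.001],[0,0,0],1],[[0,0,0.001],[0,0,0],1],[[0,0,0.001],[0,0,0],1],[[0,0,0.001],[0,0,0],1],[[0,0,0.001],[0,0,0],1],[[0,0,-0.02],[0,0,0],1],[[0,0,-0.1],[0,0,0],1],[[0,0,-0.22],[0,0,0],1],[[0,0,-0.34],[0,0,0],1],[[0,0,-0.46],[0,0,0],1],[[-0.1,0,-0.55],[0,0,0],1],[[-0.2,-0.12,-0.6],[0,0,0],1],[[-0.3,-0.25,-0.6],[0,0,0],1],[[-0.4,-0.4,-0.6],[0,0,0],1],[[-0.5,-0.5,-0.6],[0,0,0],1],[[-0.6,-0.5,-0.6],[0,0,0],1],[[-0.7,-0.5,-0.6],[0,0,0],1],[[-0.8,-0.5,-0.6],[0,0,0],1],[[-0.8,-0.5,-0.6],[0,0,0],1]])

```text
t: 81.43
ee_pos: [346.4, 219.6, 278.1]
orientation: [2.516, 1.881, -0.002]
ft_force: [0.7, -0.1, -0.0]
width: 87.9
grasp_force: 0.0
```

```bash
python3 - <<'E'
from h import *
t=get_image('top');s=get_image('side')
# predicted cap-top centres, cap at z=132
for n,p in(('white',(501,208.3)),('blue',(531,310)),('red',(561,411.4))):
    print(n,proj(t,[[*p,132]]).round(1),proj(s,[[*p,132]]).round(1))
canvas=np.zeros((600,800,3),np.uint8)
canvas[:300,:]=cv2.resize(t['pixels'][150:300,100:500],(800,300))
canvas[300:,:500]=cv2.resize(s['pixels'][220:400,130:430],(500,300))
cv2.imwrite('pics/end.png',canvas[:,:,::-1])
E
```

```text
white [[230.9 231.6]] [[297.8 267.9]]
blue [[187.9 217.8]] [[252.7 305.4]]
red [[145.3 203.9]] [[201.5 347.6]]
```

View pics/end.png

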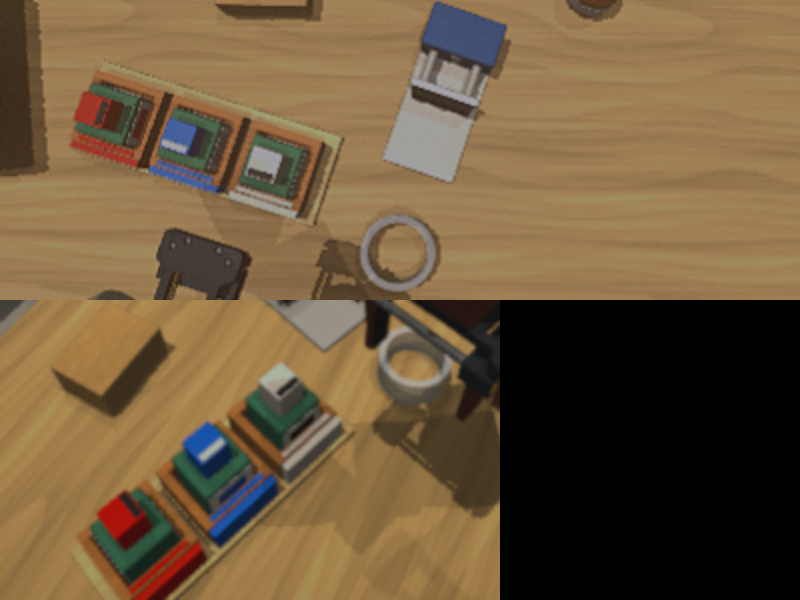

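All three bottles stand in their matching sockets: cap centres at (91,110), (180,135) and (264,162), against predicted (91,108), (176,136) and (262,163). The tape, jar and carton look unmoved and the arm is clear.

```bash
python3 -c "
from workcell import *
print(close_job())"
```

```text
the job is handed in; nothing more can be done
None
```

I pressed all three bottles (white, blue, red) on front, side and back, then stood each in the socket of its own colour and handed the job in at about 81 s; the closing call gave no verdict.

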